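# Raise the bench hood's sash to the working-height mark

## Robot

A 7-joint arm with a two-finger parallel gripper is mounted at the origin on the work surface. World frame = base frame: x ahead of the robot, y to its left, z up, the work surface at z = 0. Lengths are in m, angles in rad, forces in N, time in s.
With the tool pointing down it reaches from about 0.35 to 0.9 m from the base axis. Payload 8.1 kg.
Tool frame: the origin (TCP) lies on the centre line of the jaws, within the pads' length; the fingertips stand 17 mm ahead of it and the grasp point (between the pads) lies 2 mm behind it; z points along the fingers, y is the direction in which the jaws open and shut (so a half turn about z gives the same grasp; the last joint's range is limited). The gripper opens to 92 mm and grips with 3 to 60 N. Pads are 19 mm wide; open, the fingers measure 130 mm over their backs; the gripper's body (75 mm by 190 mm) begins 47 mm behind the grasp point.
Start: joints at [1.13, 0.434, 0.025, 1.573, -0.012, 1.134, -0.075], TCP at [0.207, -0.59, 0.217] pointing down, gripper open.
Joint ranges: [-2.62, 2.62], [-0.44, 2.09], [-1.27, 1.32], [0.08, 2.57], [-1.32, 4.46], [0.12, 2], [-2.74, 2.74]. Speed limits (rad/s): [2.22, 2.22, 3.01, 3.01, 3.14, 3.14, 3.14].

## Interface

Orientations are given as a rotation vector (axis times angle).
In Python, from cell import arm gives the robot as it stands.
- The arm moves only by the shell command python3 -m creep 'ROWS' [FORCE]. ROWS is JSON, a list that holds one entry, the list of rows, each a list of 7 numbers: the shift along the world's x, y, z in cm, then the turn, a rotation vector about the world's x, y, z in degrees, then the opening, from -1 (shut) to 1 (fully open), so that 0 is half open. In form: [[[tx, ty, tz, ax, ay, az, jaw], ...]]. A call has 1 to 5 rows; each row is the pose to reach, as a shift and turn from the pose commanded when the call began; what a row does not reach only later rows make up. A row lasts 1/10 s, in which the tool goes at most 50 mm and 8.59 degrees, less where a joint would pass 70% of its speed; a pose out of reach is approached as far as the arm can. A call with a gripper value outside its range is refused whole. The fingers move at their own pace and stop on an object; FORCE is the grip in N (left out, the last holds). Time passes only in rows, so rows that repeat a pose let the fingers close. It gives the time, the measured TCP pose, the force and the opening at its end, in the units of the state.
- arm.observe(): the state, without advancing time (a new reading comes with each control period).
- arm.get_image(name): name is "scene" or "side" or "wrist"; returns the picture (480x640x3 uint8, red, green, blue); there is no depth.
- arm.camera_model(name): a dict with "vfov" (degrees; the focal length in pixels is half the picture's height over the tangent of half this angle, whatever the lens; pixels are square), "cx", "cy" (the principal point, pixels), "cam_to_world" (4x4, takes a point from camera to world coordinates); the wrist camera has in their place "T_tool_cam" (4x4, takes a point from camera to tool coordinates, whose origin is the TCP and whose axes are the flange's). Camera axes: x right, y down, z forward; pixel columns grow to the right and rows downward; lengths in m; the calibration is good to about 2 mm. A picture is of the moment at which its call begins: read the wrist's pose just before it. camera_model takes no time and is no camera call.
- arm.sign_off(): hands the job in, once; it reports no verdict.
The state is a dict: "clock": time; "joints": joint angles; "dq": joint speeds; "joint_efforts": joint torques, N m; "position": TCP position; "ee_rot": TCP orientation; "force": force on the tool from outside, world axes, zero at the start; "ft_torque": the same for the moment, N m; "width": opening from 0.0 (shut) to 1.0 (fully open).
Only numpy, scipy, OpenCV 4.12 (cv2) and the standard library are available. Lean on these libraries where they do the work, as an engineer would, in place of code of your own. Each camera call takes 0.05 s, during which the arm holds its last target.

## Task

Open the small bench hood to its working height: with the fingertips, push the sash up from beneath its lip until the underside of the lip is level with the point of the black clip on the side post, then take the hand away and leave the sash standing there. Do not pinch or grip the lip, and do not shift the clip or disturb the bottle, beaker and tip box standing in front.

Things in the scene. Friction and masses are not known exactly. Their poses are not given: they have to be found in the camera images.
- hood: The bench hood, fixed to the bench, 310 mm deep, 500 mm wide, 627 mm high: beige base 110 mm high, beige posts 30 mm wide at both sides of the front, clear acrylic panels. Origin at the centre of its underside, on the bench; x points horizontally from its front into the hood, y to the left as seen from the front, z up. Its front (the sash side) is 170 mm from the origin on the -x side at the foot and leans back (towards +x) by 20 degrees from the vertical.
- sash (a joint): Travel of the smoked acrylic sash up its sloping guides, in m: 0 = shut (as it starts), 0.23 = top stop. It slides along the hood's direction (sin 20 deg, 0, cos 20 deg), so 100 mm of travel raises it by 94 mm and takes it 34 mm inward. Counterweighted: it takes some 3 to 5 N to move either way and stays where it is left.
- lip_edge (a point): Middle of the lower front edge of the sash's lip; it moves with the sash, axes as the hood's. The lip is a level aluminium ledge at the foot of the sash, 410 mm long (along the hood's y), 8 mm thick, standing about 42 mm out towards the robot. This point is on its underside at the front edge, 135 mm above the bench when the sash is shut; there is nothing beneath the lip but the bench, and the front of the base (110 mm high) stands 45 mm farther in than this edge when shut.
- mark_tip (a point): Point of the working-height mark: a black plastic clip, 22 mm high and about 46 mm long, clamped on the front of the post at the robot's right (the hood's -y side); its wedge points at the sash. This point is at the wedge's point, beside the end of the lip; axes as the hood's. Its height differs from day to day, 235 to 320 mm above the bench. The lip's underside is to come to the height of this point.
- reagent_bottle: Amber glass bottle with a white cap, 66 mm in diameter, 155 mm high, standing loose on the bench before the hood, clear of the middle of the lip; origin at the centre of its underside.
- beaker: Open glass beaker, 68 mm in diameter, 90 mm high, standing loose on the bench before the hood, clear of the middle of the lip; origin at the centre of its underside.
- tip_box: White pipette-tip box with a clear lid, 100 x 66 x 58 mm, standing loose on the bench before the hood, clear of the middle of the lip; origin at the centre of its underside.

How it is judged:
By the outcome, as a careful person would: the job done as asked, in the order asked, and still so for the second after the job is handed in, with the robot touching nothing.
It also fails if it takes over 38 s, if anything falls off the work surface, if the arm or the gripper's body presses on something with over 40 N, if the wrist force passes 120 N, or if a joint passes its speed limit or range.

## Working session

There is one attempt and no reset: what is moved stays moved. The work goes in short steps, Python scripts to look and compute and a shell command to move; the robot and the scene stay as the last step left them, time stands still between calls to the robot, and variables do not carry over. Pictures are saved under pics/ and viewed, and the job is handed in when it is done.

```bash
ls; mkdir -p pics; python3 - <<'E'
from cell import arm
import cv2,json
for n in ("scene","side","wrist"):
    cv2.imwrite(f"pics/{n}0.png",arm.get_image(n)[:,:,::-1])
    m=arm.camera_model(n); print(n,{k:(v.tolist() if hasattr(v,'tolist') else v) for k,v in m.items()})
print(arm.observe())
E
```

```text
pics
scene {'vfov': 50.35917609442011, 'cx': 322.67259219242635, 'cy': 237.84626936517472, 'cam_to_world': [[-0.9993955001416551, -0.034704640340971135, 0.0020548078777879756, 0.5330025211446182], [-0.0314458640789636, 0.8771837723485751, -0.4791239789038433, 0.5402255865468959], [0.014825381240903296, -0.4788989637356997, -0.8777448322855196, 1.0559043332672338], [0.0, 0.0, 0.0, 1.0]]}
side {'vfov': 53.1910992522382, 'cx': 319.09867913805834, 'cy': 236.2051955871877, 'cam_to_world': [[-0.7776053498613655, -0.45383193687185647, 0.4351626051743444, 0.15239146760897615], [-0.6285990629890832, 0.5764339492065657, -0.5220987648054427, 0.5170312188654048], [-0.013897405377606841, -0.6795295985292045, -0.7335164530169099, 0.7873562646315144], [0.0, 0.0, 0.0, 1.0]]}
wrist {'vfov': 67.75951989094771, 'cx': 316.524557411428, 'cy': 238.87305383724015, 'T_tool_cam': [[2.4184341228518946e-05, -0.9547193625687161, -0.2975078791418803, 0.08117252139212024], [0.9999993494173063, 0.00036237608871090275, -0.0010815953643241653, -0.00012119344177530245], [0.001140429778388887, -0.29750765943073193, 0.9547187502086497, -0.16745034948381585], [0.0, 0.0, 0.0, 1.0]]}
{'clock': 0.15, 'joints': array([ 1.13042411,  0.4350378 ,  0.0249769 ,  1.5738242 , -0.01159592,
        1.13398965, -0.07509896]), 'dq': array([-1.66654566e-03, -2.67125874e-03,  1.65029033e-04, -1.52492504e-03,
        5.90428436e-04, -9.23287480e-04, -9.23166552e-05]), 'joint_efforts': array([ 2.29331949e-03, -6.68261647e+01,  9.86336991e-01, -3.14692676e+01,
       -6.04313286e-02,  3.94625415e-02,  5.10247810e-05]), 'position': array([ 0.20695116, -0.5893592 ,  0.21656562]), 'ee_rot': array([-3.09585402e+00, -5.27767182e-01,  4.58795109e-04]), 'force': array([-0.3020858 , -0.03327268,  0.42352756]), 'ft_torque': array([-0.00774021,  0.00833636,  0.04206371]), 'width': 0.9996192368802268}
```

View pics/scene0.png

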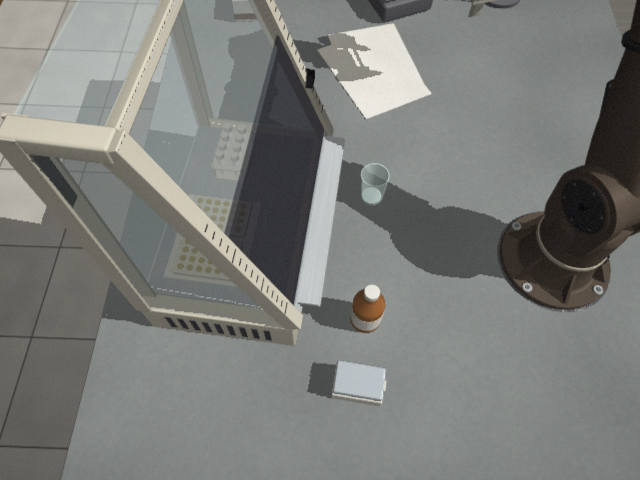

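View pics/side0.png

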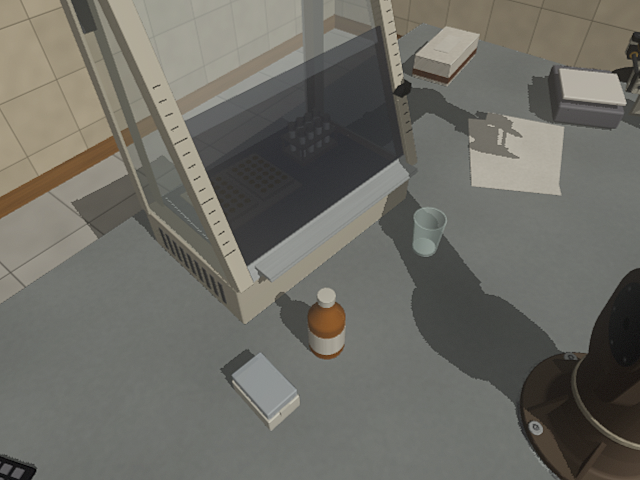

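View pics/wrist0.png

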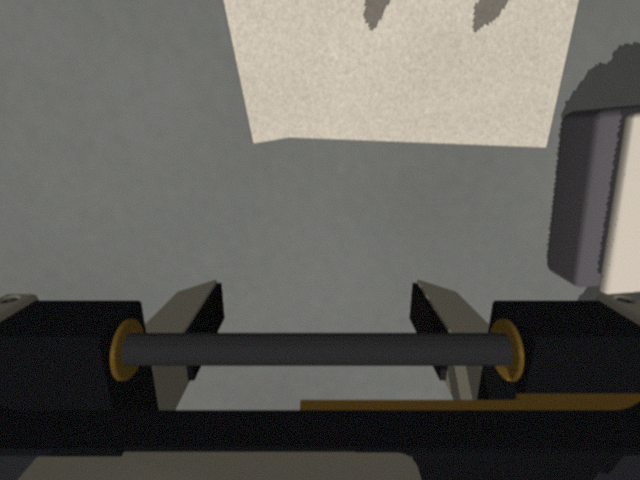

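```bash
python3 - <<'E'
import cv2
a=cv2.imread('pics/scene0.png')
cv2.imwrite('pics/sc_clip.png',cv2.resize(a[50:170,250:400],None,fx=5,fy=5,interpolation=cv2.INTER_CUBIC))
cv2.imwrite('pics/sc_lip.png',cv2.resize(a[125:325,260:420],None,fx=3,fy=3,interpolation=cv2.INTER_CUBIC))
b=cv2.imread('pics/side0.png')
cv2.imwrite('pics/si_clip.png',cv2.resize(b[60:200,350:450],None,fx=4,fy=4,interpolation=cv2.INTER_CUBIC))
cv2.imwrite('pics/si_lip.png',cv2.resize(b[150:330,220:430],None,fx=3,fy=3,interpolation=cv2.INTER_CUBIC))
E
```

```text
(no output)
```

View pics/sc_clip.png

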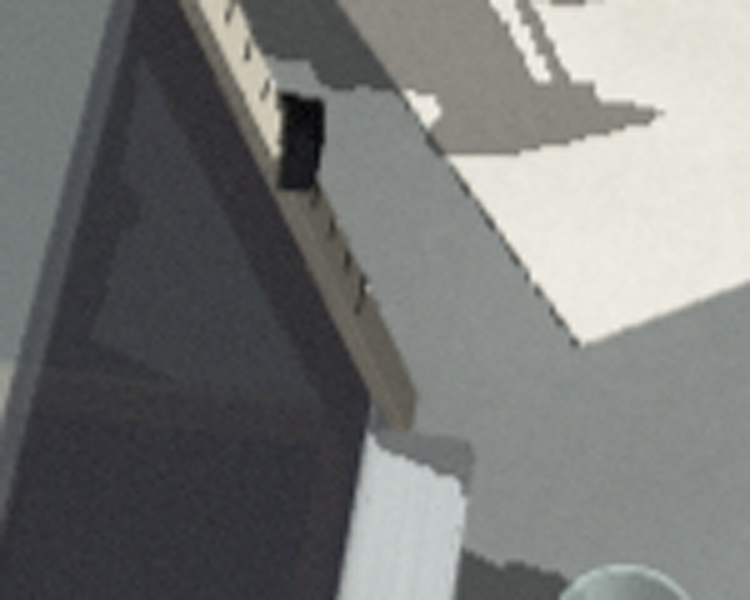

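View pics/sc_lip.png

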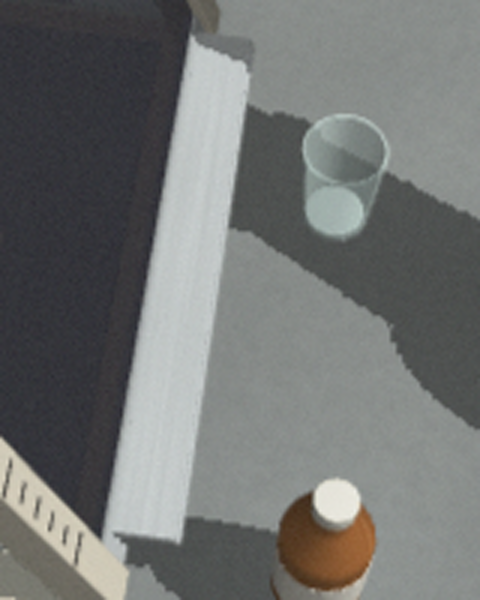

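View pics/si_clip.png

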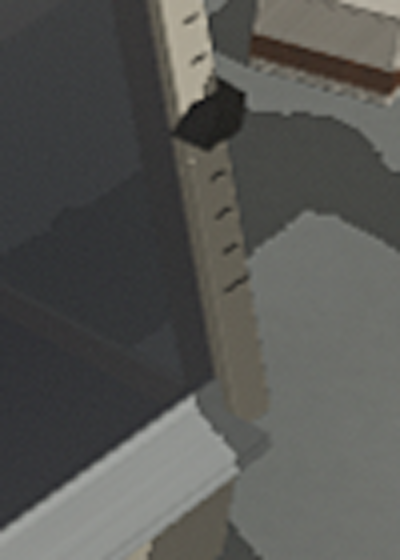

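View pics/si_lip.png

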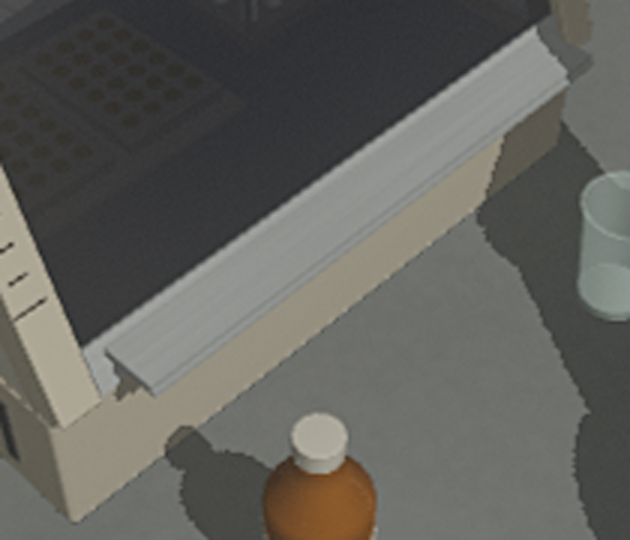

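```bash
cat > h.py <<'E'
import numpy as np
from cell import arm
def ray(n,u,v):
    m=arm.camera_model(n);T=np.array(m['cam_to_world']);f=240/np.tan(np.radians(m['vfov']/2))
    d=T[:3,:3]@np.array([(u-m['cx'])/f,(v-m['cy'])/f,1]);return T[:3,3],d/np.linalg.norm(d)
def onz(n,u,v,z):
    o,d=ray(n,u,v);return o+d*(z-o[2])/d[2]
def tri(a,b):
    o1,d1=ray(*a);o2,d2=ray(*b)
    s=np.linalg.lstsq(np.c_[d1,-d2],o2-o1,rcond=None)[0]
    p,q=o1+s[0]*d1,o2+s[1]*d2
    return (p+q)/2,np.linalg.norm(p-q)
E
python3 - <<'E'
from h import *
np.set_printoptions(precision=4,suppress=True)
L=[('scene',320.7,305.3),('side',270,279.3)];R=[('scene',344.6,139),('side',417.4,169.5)]
for P in (L,R): print([onz(*p,.143) for p in P],tri(*P))
for u,v in ((306,87.8),(312,87.6),(309,88)): print(tri(('scene',u,v),('side',393.7,93)))
l,r=[tri(*P)[0] for P in (L,R)]; print(np.linalg.norm(l-r),np.degrees(np.arctan2(*( (l-r)[:2]*[-1,1]))))
# bottle cap, beaker, box
print('cap',onz('scene',372,292,.155),onz('side',326,296,.155))
print('beaker base',onz('scene',371,197,0),onz('side',425,248,0))
print('box top',onz('scene',360,381,.058),onz('side',265,384,.058))
E
```

```text
[array([0.5343, 0.188 , 0.143 ]), array([0.5375, 0.1873, 0.143 ])] (array([0.5343, 0.19  , 0.1483]), np.float64(3.074750188545339e-05))
[array([ 0.4933, -0.2167,  0.143 ]), array([ 0.4926, -0.2171,  0.143 ])] (array([ 0.4931, -0.2178,  0.1421]), np.float64(0.0005598645467375584))
(array([ 0.5798, -0.2344,  0.281 ]), np.float64(0.00202933059380304))
(array([ 0.5679, -0.2173,  0.2955]), np.float64(0.003652979261721351))
(array([ 0.5737, -0.2252,  0.2884]), np.float64(0.00031150778245984674))
0.4099159589157472 -5.766815921389562
cap [0.4376 0.1621 0.155 ] [0.4362 0.1622 0.155 ]
beaker base [ 0.4199 -0.1557  0.    ] [ 0.416 -0.159  0.   ]
box top [0.4533 0.3078 0.058 ] [0.4491 0.3052 0.058 ]
```

```bash
cat > o.py <<'E'
from h import *
np.set_printoptions(precision=4,suppress=True)
s=arm.observe()
from scipy.spatial.transform import Rotation as R
print(s['clock'],s['position'],s['ee_rot'],s['force'],s['width']);print(s['joints']);print(R.from_rotvec(s['ee_rot']).as_matrix())
with open('log.txt','a') as f: f.write(repr((list(map(float,s['joints'])),list(map(float,s['position'])),list(map(float,s['ee_rot']))))+'\n')
E
python3 o.py
python3 -m creep '[[[3,4,3,0,0,-5,-1],[5,8,6,0,0,-10,-1],[7,12,8,0,-8,-15,-1],[8,16,10,0,-16,-20,-1],[8,20,12,0,-24,-25,-1]]]' 10; python3 o.py
```

```text
0.15 [ 0.207  -0.5894  0.2166] [-3.0959 -0.5278  0.0005] [-0.3021 -0.0333  0.4235] 0.9996192368802268
[ 1.1304  0.435   0.025   1.5738 -0.0116  1.134  -0.0751]
[[ 0.9435  0.3313 -0.0005]
 [ 0.3313 -0.9435  0.001 ]
 [-0.0001 -0.0011 -1.    ]]
clock: 0.65
position: [0.2889, -0.3894, 0.3377]
ee_rot: [3.02, -0.124, 0.58]
force: [-1.0, 0.7, 0.7]
width: 0.615
0.65 [ 0.2889 -0.3894  0.3377] [ 3.0196 -0.1241  0.58  ] [-1.0299  0.7195  0.7483] 0.615371370620938
[ 1.0415 -0.033  -0.0019  1.9357 -0.3355  0.9986 -0.4646]
[[ 0.9258 -0.0912  0.3669]
 [-0.067  -0.9947 -0.0782]
 [ 0.3721  0.0478 -0.927 ]]
```

```bash
python3 - <<'E'
from h import *
# clip tip intersect with hood plane y=-0.21 / -0.207
mid=np.array([.5137,-.0145,.143]); yy=np.array([.1005,.995,0]); xx=np.array([.995,-.1005,0])
for y in (-.205,-.21,-.215):
  for c in (('side',393.7,93),('scene',306,87.8),('scene',312,87.6)):
    o,d=ray(*c); t=(y-(o-mid)@yy)/(d@yy); p=o+t*d; print(y,c,p,'hood x rel lip',(p-mid)@xx)
E
```

```text
-0.205 ('side', 393.7, 93) [ 0.57462973 -0.22668436  0.28723727] hood x rel lip 0.08194960705592104
-0.205 ('scene', 306, 87.8) [ 0.57982002 -0.2272086   0.28685343] hood x rel lip 0.08716663402369554
-0.205 ('scene', 312, 87.6) [ 0.56749554 -0.22596377  0.2892207 ] hood x rel lip 0.07477867620857778
-0.21 ('side', 393.7, 93) [ 0.57765626 -0.23201518  0.28365251] hood x rel lip 0.0854967501419395
-0.21 ('scene', 306, 87.8) [ 0.58012848 -0.23226489  0.2817865 ] hood x rel lip 0.08798170764043253
-0.21 ('scene', 312, 87.6) [ 0.5677228  -0.23101185  0.28416937] hood x rel lip 0.07551213109651035
-0.215 ('side', 393.7, 93) [ 0.58068278 -0.237346    0.28006774] hood x rel lip 0.08904389322795783
-0.215 ('scene', 306, 87.8) [ 0.58043694 -0.23732117  0.27671957] hood x rel lip 0.08879678125716953
-0.215 ('scene', 312, 87.6) [ 0.56795006 -0.23605993  0.27911803] hood x rel lip 0.07624558598444292
```

```bash

python3 -m creep '[[[0,4,1,0,0,0,-1],[0,8,2,0,0,0,-1],[0,12,2,0,0,0,-1],[0,16,2,0,0,0,-1],[0,20,2,0,0,0,-1]]]' 10; python3 o.py
python3 -m creep '[[[0,3,0,0,-8,0,-1],[0,6,0,0,-16,0,-1],[0,9,0,0,-24,0,-1]]]' 10; python3 o.py
```

```text
clock: 1.15
position: [0.2867, -0.189, 0.3564]
ee_rot: [3.022, -0.122, 0.572]
force: [-0.2, 0.5, 0.4]
width: 0.174
1.15 [ 0.2867 -0.189   0.3564] [ 3.0217 -0.122   0.5717] [-0.2321  0.497   0.4231] 0.17439059479956145
[ 0.9679 -0.3631 -0.2368  2.1258 -0.3103  1.0544 -0.8082]
[[ 0.9279 -0.0896  0.3619]
 [-0.0659 -0.9948 -0.0774]
 [ 0.3669  0.048  -0.929 ]]
clock: 1.45
position: [0.3562, -0.1036, 0.3189]
ee_rot: [-2.947, 0.159, -0.975]
force: [8.9, 1.1, 0.8]
width: 0.004
1.45 [ 0.3562 -0.1036  0.3189] [-2.947   0.1588 -0.9748] [8.8941 1.1121 0.7938] 0.004399210523564286
[ 1.1523 -0.4373 -0.4355  2.3517 -0.8236  0.8366 -0.5086]
[[ 0.7981 -0.0863  0.5963]
 [-0.1074 -0.9942 -0.0002]
 [ 0.5929 -0.0638 -0.8028]]
```

```bash
cat > kin.py <<'E'
import numpy as np,itertools,json
from scipy.spatial.transform import Rotation as R
from scipy.optimize import least_squares
def fk(q,p,s):
    b,d1,L1,a1,a2,L2,aw,L3,tw,ash=p
    Rm=R.from_euler('z',b);P=np.array([0,0,d1])
    def step(Rm,P,ax,ang,off):
        Rm=Rm*R.from_euler(ax,ang); return Rm,P+Rm.apply(off)
    Rm,P=step(Rm,P,'z',s[0]*q[0],[ash,0,0])
    Rm,P=step(Rm,P,'y',s[1]*q[1],[0,0,0])
    Rm,P=step(Rm,P,'z',s[2]*q[2],[a1,0,L1])
    Rm,P=step(Rm,P,'y',s[3]*q[3],[a2,0,0])
    Rm,P=step(Rm,P,'z',s[4]*q[4],[0,0,L2])
    Rm,P=step(Rm,P,'y',s[5]*q[5],[aw,0,0])
    Rm,P=step(Rm,P,'z',s[6]*q[6]+tw,[0,0,L3])
    return Rm,P
def data():
    return [eval(l) for l in open('log.txt')]
def fit():
    D=data();best=None
    for s in itertools.product((1,-1),(1,),(1,-1),(1,-1),(1,-1),(1,-1),(1,-1)):
      def f(p):
        o=[]
        for q,x,r in D:
            Rm,P=fk(q,p,s);o+=list((P-x)*3)+list((Rm.inv()*R.from_rotvec(r)).as_rotvec())
        o+=list(1e-3*np.array([p[3],p[4],p[6],p[9]]))
        return np.array(o)
      for b in (-2.3,0,2.3):
       for tw in (0,2.,4.):
        r=least_squares(f,[b,.3,.4,0,0,.4,0,.25,tw,0],max_nfev=60)
        if best is None or r.cost<best[0]: best=(r.cost,s,r.x.tolist())
    return best
if __name__=='__main__':
    b=fit();print(b);json.dump(b,open('kin.json','w'))
    for q,x,r in data():
        Rm,P=fk(q,b[2],b[1]);print(P-x,(Rm.inv()*R.from_rotvec(r)).as_rotvec())
E
python3 kin.py
```

```text
(np.float64(0.0024154406284918246), (-1, 1, -1, 1, -1, 1, -1), [-0.07775358794899911, 0.22505925317130915, 0.5542177508549204, 0.05338525446479013, 0.03344325564195834, 0.423728689541827, 0.0872988263043039, 0.27853596940731384, 1.4996707152340105, 0.062280727142534804])
[0.00624985 0.00061528 0.00018728] [-5.27470902e-06 -8.64423437e-05 -6.62792818e-03]
[ 0.00178713  0.00411938 -0.00310175] [ 0.02877634  0.00474393 -0.00095349]
[0.00219141 0.00209876 0.00327521] [ 0.02837361  0.00474091 -0.0011131 ]
[-0.00137159 -0.00261083 -0.00036074] [ 0.04623692 -0.0033215   0.00869452]
```

```bash
python3 - <<'E'
from h import *
import cv2
for n in ("scene","wrist"): cv2.imwrite(f"pics/{n}1.png",arm.get_image(n)[:,:,::-1])
print(arm.observe()['force'],arm.observe()['position'],arm.observe()['dq'])
E
```

```text
[-1.16933076 -0.24685057 -0.52031286] [ 0.35627552 -0.08425135  0.30869718] [-0.07195192 -0.00046684  0.15573821 -0.15516687  0.27870502  0.15531919
  0.00205507]
```

View pics/scene1.png

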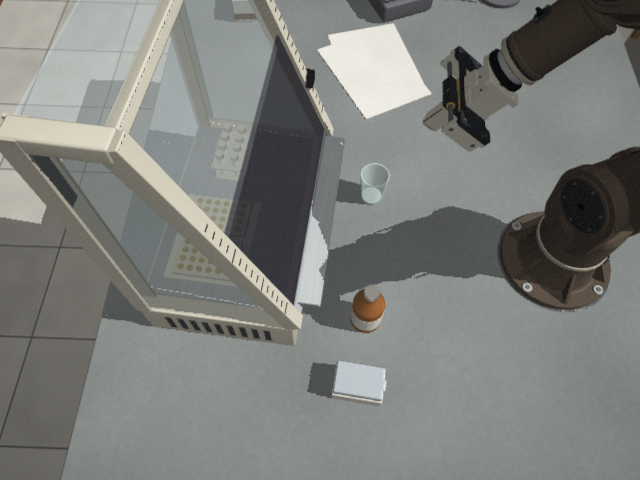

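View pics/wrist1.png

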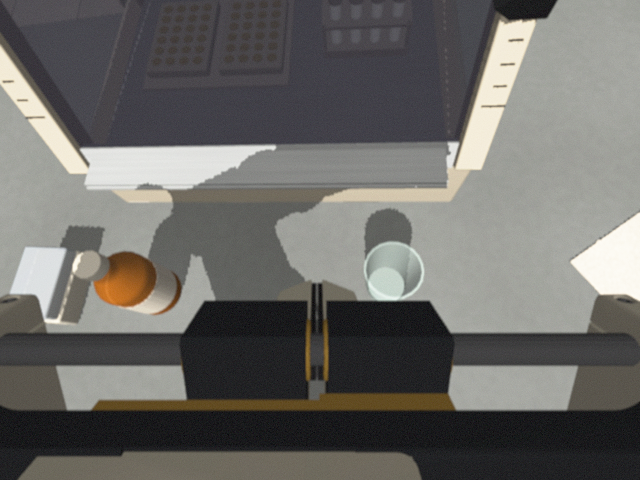

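```bash
sed -i "s/b,d1,L1,a1,a2,L2,aw,L3,tw,ash=p/b,d1,L1,a1,a2,L2,aw,L3,tw,ash,o2,o4,o6=p/; s/s\[1\]\*q\[1\]/s[1]*q[1]+o2/; s/s\[3\]\*q\[3\]/s[3]*q[3]+o4/; s/s\[5\]\*q\[5\]/s[5]*q[5]+o6/; s/\[b,.3,.4,0,0,.4,0,.25,tw,0\],max_nfev=60/[b,.3,.4,0,0,.4,0,.25,tw,0,0,0,0],max_nfev=100/; s/p\[9\]\]/p[9],p[10]*.1,p[11]*.1,p[12]*.1]/; s/(1,),(1,-1),(1,-1),(1,-1),(1,-1)/(1,),(1,-1),(1,),(1,-1),(1,)/" kin.py; sed -i "s/(1,),(1,-1),(1,),(1,-1),(1,),(1,-1)/(1,),(1,-1),(1,),(1,-1),(1,),(1,-1)/" kin.py; grep product kin.py; time python3 kin.py
```

```text
for s in itertools.product((1,-1),(1,),(1,-1),(1,),(1,-1),(1,),(1,-1)):
(np.float64(0.0008683589261482153), (-1, 1, -1, 1, -1, 1, -1), [-0.08591786615641207, 0.23523144961983963, 0.560670421169267, 0.00551219480736301, 0.03917946024179604, 0.4347949971674204, 0.07146414844839402, 0.29236986995916425, 1.4942349106852388, 0.05418557414464934, 0.0600277453857995, -0.06667282257129349, 0.02732065044267249])
[ 0.00158538 -0.00102389  0.00131884] [-0.02067112  0.00109334 -0.00862797]
[ 0.00018904  0.00281168 -0.00393303] [ 0.01179409  0.01211881 -0.00142021]
[0.00230471 0.00128179 0.00149772] [ 0.00518403  0.00844014 -0.00118308]
[-0.00093604 -0.00130025  0.00111647] [ 0.01078286 -0.01511194  0.01123126]
real	1m53.648s
user	1m51.738s
sys	0m0.181s
```

```bash
python3 o.py; cat > ik.py <<'E'
from kin import *
_,s,p=json.load(open('kin.json'))
lo=np.array([-2.62,-.44,-1.27,.08,-1.32,.12,-2.74]);hi=np.array([2.62,2.09,1.32,2.57,4.46,2,2.74])
hx=np.array([.995,-.1005,0]);hy=np.array([.1005,.995,0])
def targ(pitch,yaw=0,flip=1):
    z=hx*np.cos(pitch)+np.array([0,0,np.sin(pitch)])
    z=R.from_euler('z',yaw).apply(z)
    y=-flip*R.from_euler('z',yaw).apply(hy); return R.from_matrix(np.c_[np.cross(y,z),y,z])
def solve(P,Rt,q0):
    def f(q):
        Rm,X=fk(q,p,s);return np.r_[(X-P)*5,(Rm.inv()*Rt).as_rotvec()]
    q0=np.clip(q0,lo+1e-3,hi-1e-3)
    r=least_squares(f,q0,bounds=(lo,hi),max_nfev=60);return r.cost,r.x
if __name__=='__main__':
    np.set_printoptions(precision=2,suppress=True);rng=np.random.default_rng(0)
    print('cur',data()[-1][0])
    for z,x in ((.115,.52),(.27,.575)):
     for pitch in (-25,0,25):
      for flip in (1,-1):
       c=[]
       for k in range(12):
        P=np.array([.5137,-.0145,0])+hx*(x-.5137)-(.017)*targ(np.radians(pitch)).as_matrix()[:,2];P[2]=z
        e,q=solve(P,targ(np.radians(pitch),0,flip),rng.uniform(lo,hi))
        if e<1e-5:c.append(q)
       print(z,pitch,flip,len(c));print(np.array(c[:4]))
E
python3 ik.py
```

```text
1.55 [ 0.3563 -0.0843  0.3087] [-2.9357  0.1172 -0.9519] [-1.1693 -0.2469 -0.5203] 0.008877771325644343
[ 1.1211 -0.4381 -0.4523  2.3702 -0.8328  0.8283 -0.5129]
[[ 0.8073 -0.0557  0.5876]
 [-0.0885 -0.9957  0.0272]
 [ 0.5835 -0.0739 -0.8087]]
cur [1.1210829986478381, -0.4380667214966041, -0.45228364730258414, 2.3701941032731444, -0.8328164054599558, 0.8282964021447675, -0.5129481081128421]
0.115 -25 1 0
[]
0.115 -25 -1 0
[]
0.115 0 1 0
[]
0.115 0 -1 0
[]
0.115 25 1 6
[[-0.66  1.93  0.79  2.54  1.83  1.98 -0.2 ]
 [-0.65  1.92  0.78  2.54  1.84  2.   -0.19]
 [-0.77  2.05  0.88  2.54  1.83  1.77 -0.27]
 [-0.76  2.05  0.88  2.54  1.83  1.78 -0.26]]
0.115 25 -1 0
[]
0.27 -25 1 0
[]
0.27 -25 -1 0
[]
0.27 0 1 0
[]
0.27 0 -1 0
[]
0.27 25 1 0
[]
0.27 25 -1 0
[]
```

```bash
cat > ik2.py <<'E'
import numpy as np,json
from scipy.optimize import least_squares
_,s,p=json.load(open('kin.json'))
lo=np.array([-2.62,-.44,-1.27,.08,-1.32,.12,-2.74]);hi=np.array([2.62,2.09,1.32,2.57,4.46,2,2.74])
def rz(a):c,n=np.cos(a),np.sin(a);return np.array([[c,-n,0],[n,c,0],[0,0,1]])
def ry(a):c,n=np.cos(a),np.sin(a);return np.array([[c,0,n],[0,1,0],[-n,0,c]])
def fkf(q):
    b,d1,L1,a1,a2,L2,aw,L3,tw,ash,o2,o4,o6=p
    M=rz(b+s[0]*q[0]);P=np.array([0,0,d1])+M@[ash,0,0]
    M=M@ry(q[1]+o2)@rz(s[2]*q[2]);P=P+M@[a1,0,L1];E=P
    M=M@ry(q[3]+o4);P=P+M@[a2,0,0]
    M=M@rz(s[4]*q[4]);P=P+M@[0,0,L2];W=P
    M=M@ry(q[5]+o6);P=P+M@[aw,0,0]
    M=M@rz(s[6]*q[6]+tw);P=P+M@[0,0,L3]
    return M,P,E,W
hx=np.array([.995,-.1005,0]);hy=np.array([.1005,.995,0])
if __name__=='__main__':
    np.set_printoptions(precision=2,suppress=True);rng=np.random.default_rng(0)
    for pitch in (-30,-10,10,30):
     for ly in (-.08,0,.08):
      T=np.array([.5137,-.0145,0])+hx*.02+hy*ly;T[2]=.115
      T2=T+hx*.055+[0,0,.15]
      out=[]
      for k in range(25):
       # roll: tool y horizontal
       def f(q,T):
        M,P,E,W=fkf(q);tip=P+.017*M[:,2]
        return np.r_[(tip-T)*5,M[2,2]-np.sin(np.radians(pitch)),M[2,1],5*min(0,E[2]-.15),5*min(0,W[2]-.1),min(0,M[:,2]@hx-.3),.003*(q-(lo+hi)/2)]
       r=least_squares(f,rng.uniform(lo+.01,hi-.01),bounds=(lo,hi),max_nfev=40,args=(T,))
       if r.cost<3e-4:
         M,P,E,W=fkf(r.x);e=f(r.x,T)[:8]
         if np.abs(e).max()<.02: out.append((np.degrees(np.arctan2(M[1,2],M[0,2])),r.x,E,W))
      out.sort(key=lambda t:t[0]);print(pitch,ly,len(out))
      last=None
      for o in out:
        if last is None or o[0]-last>8: print('   yaw%.0f'%o[0],o[1],'E',o[2],'W',o[3]);last=o[0]
E
python3 ik2.py
```

```text
-30 -0.08 22
   yaw-76 [-0.86  0.77  0.56  2.16  1.06  0.72  2.01] E [0.34 0.33 0.61] W [0.48 0.2  0.22]
   yaw-67 [-0.33  0.7  -0.26  2.33  1.49  1.2   1.63] E [0.43 0.11 0.64] W [0.42 0.19 0.21]
   yaw24 [0.05 1.02 0.98 2.57 4.4  1.85 1.36] E [ 0.55 -0.08  0.49] W [ 0.25 -0.23  0.21]
   yaw61 [ 1.25  1.01 -1.09  2.   -0.28  0.58  0.21] E [ 0.13 -0.53  0.5 ] W [ 0.45 -0.37  0.25]
-30 0 22
   yaw-76 [-0.27  0.79 -0.53  2.11  1.28  1.48 -1.45] E [0.47 0.09 0.6 ] W [0.47 0.28 0.21]
   yaw-66 [-0.67  0.69  0.03  2.22  1.29  1.05  1.77] E [0.37 0.24 0.64] W [0.43 0.27 0.21]
   yaw-56 [-0.42  0.71 -0.35  2.37  1.55  1.26  1.6 ] E [0.42 0.15 0.63] W [0.37 0.24 0.21]
   yaw33 [-0.09  1.01  0.96  2.57  4.4   1.83 -1.77] E [ 0.55 -0.    0.5 ] W [ 0.28 -0.19  0.21]
   yaw46 [ 1.14  1.01 -1.16  2.57  3.38  0.3  -0.52] E [ 0.19 -0.51  0.5 ] W [ 0.29 -0.18  0.24]
   yaw64 [ 0.81  0.74 -0.42  2.17 -1.13  0.82  1.06] E [ 0.29 -0.36  0.62] W [ 0.43 -0.3   0.21]
-30 0.08 24
   yaw-76 [-1.18  0.91  0.81  1.89  0.5   0.85 -0.66] E [0.24 0.46 0.55] W [0.53 0.36 0.24]
   yaw-45 [-0.89  0.69  0.14  2.38  
[... 945 characters left out ...]
.08  2.57  3.78  0.46 -0.49] E [ 0.17 -0.59  0.27] W [ 0.27 -0.19  0.14]
   yaw67 [ 1.06  1.14 -0.78  2.08 -0.94  0.76 -2.09] E [ 0.24 -0.53  0.44] W [ 0.44 -0.32  0.11]
-10 0.08 22
   yaw-78 [-1.19  1.13  0.78  1.83  0.64  1.04  2.23] E [0.26 0.51 0.44] W [0.52 0.38 0.12]
   yaw-68 [-0.86  0.94  0.12  2.03  1.2   1.34  1.7 ] E [0.38 0.37 0.53] W [0.44 0.36 0.1 ]
   yaw-41 [-1.09  1.04  0.39  2.44  1.77  1.06  1.14] E [0.3  0.47 0.48] W [0.29 0.25 0.1 ]
   yaw42 [0.04 1.15 0.41 2.57 4.29 1.95 1.79] E [ 0.58 -0.08  0.43] W [ 0.29 -0.13  0.1 ]
   yaw66 [ 0.92  1.13 -0.72  2.21 -1.26  0.71 -1.78] E [ 0.31 -0.48  0.44] W [ 0.42 -0.23  0.1 ]
10 -0.08 0
10 0 0
10 0.08 0
30 -0.08 0
30 0 0
30 0.08 0
```

```bash
cat > srch.py <<'E'
from ik2 import *
from scipy.spatial.transform import Rotation as R
import itertools,pickle
np.set_printoptions(precision=2,suppress=True);rng=np.random.default_rng(1)
mid=np.array([.5137,-.0145,0])
def tool(pitch,yaw,roll):  # rel yaw to hood x
    z=hx*np.cos(yaw)*np.cos(pitch)+hy*np.sin(yaw)*np.cos(pitch)+np.array([0,0,np.sin(pitch)])
    yh=np.cross([0,0,1],z);yh/=np.linalg.norm(yh)
    y=R.from_rotvec(z*roll).apply(-yh);return np.c_[np.cross(y,z),y,z]
# hood-frame helper
def H(P):d=P-mid;return np.stack([d@hx,d@hy,d[:,2]],1)
g=np.linspace
def grid(a,b,c):return np.array(list(itertools.product(a,b,c)))
body=grid(g(-.0375,.0375,4),g(-.095,.095,8),-.049-g(0,.13,5)) # rel TCP
cam=grid([.05,.09],[-.03,.03],[-.13,-.19])
wr=grid([-.05,.05],[-.05,.05],-g(.18,.29,4))
allp=np.r_[body,cam,wr]
fing=grid([-.0095,.0095],[-.019,.019],g(.017,-.049,6))
def clear(M,P,lipz):
    W=P+allp@M.T; h=H(W);m=1
    c=[W[:,2].min()-.015]
    # lip+sash: box x>0 , |y|<.26 ,z>lipz => region h.x>~ (z-lipz)*tan20 ... treat anything with x>-.008 and z>.0
    front=np.where(h[:,2]<lipz-.005, .045, np.where(h[:,2]<lipz+.02,-.008,.03+np.maximum(0,h[:,2]-lipz)*.36))
    c.append((front-h[:,0]).min())
    low=W[:,2]<.17
    c.append((np.hypot(*(W[low,:2]-[.437,.162]).T).min()-.033-.015) if low.any() else 1)
    low=W[:,2]<.105
    c.append((np.hypot(*(W[low,:2]-[.418,-.157]).T).min()-.034-.015) if low.any() else 1)
    return min(c)
def solve(P,M,q0):
    def f(q):
        A,X,E,W=fkf(q);return np.r_[(X-P)*5,(A-M).ravel()*.7,1e-3*(q-q0)]
    r=least_squares(f,np.clip(q0,lo+.01,hi-.01),bounds=(lo,hi),max_nfev=40);A,X,E,W=fkf(r.x)
    return np.linalg.norm(X-P),np.abs(A-M).max(),r.x,E,W
if __name__=='__main__':
    cur=np.array([1.12,-.438,-.452,2.37,-.833,.828,-.513]);res=[]
    for pd,yd,rd,ly in itertools.product((-30,-20,-10,0,10,20),range(-60,61,10),(0,45,90,135,180,225,270,315),(-.06,0,.06)):
        M=tool(*np.radians([pd,yd,rd]))
        up=(fing@M.T)[:,2]
        tip=mid+hx*.022+hy*ly
        P=tip-.017*M[:,2]
        # finger top along segment under the lip touches .135
        W=P+fing@M.T;h=H(W);s_=h[:,0]>-.003
        P=P+[0,0,.130-W[s_,2].max()]
        if clear(M,P,.135)<0: continue
        P2=P+hx*.05+[0,0,.15]
        for k in range(6):
            q0=cur if k==0 else rng.uniform(lo,hi)
            e,a,q,E,W=solve(P,M,q0)
            if e<.006 and a<.04 and E[2]>.12:
                e2,a2,q2,E2,W2=solve(P2,M,q)
                if e2<.008 and a2<.05: res.append((pd,yd,rd,ly,q,q2,E,W,clear(M,P,.135)))
    pickle.dump(res,open('res.pkl','wb'));print(len(res))
    for r in sorted(res,key=lambda r:np.abs(r[4]-cur).max())[:25]: print(r[:4],r[4],r[5],'E',r[6],'W',r[7],'%.3f'%r[8])
E
time timeout 560 python3 srch.py
```

```text
3
(-10, -40, 90, -0.06) [-0.31  1.14 -0.27  2.57  1.93  1.81 -0.48] [-0.23  0.64 -0.38  2.47  1.9   1.57  0.08] E [0.56 0.13 0.43] W [0.29 0.13 0.09] 0.002
(-10, -40, 90, -0.06) [-0.31  1.14 -0.27  2.57  1.93  1.81 -0.48] [-0.23  0.64 -0.38  2.47  1.9   1.57  0.08] E [0.56 0.13 0.43] W [0.29 0.13 0.09] 0.002
(-10, -40, 90, -0.06) [-0.31  1.14 -0.27  2.57  1.93  1.81 -0.48] [-0.23  0.64 -0.38  2.47  1.9   1.57  0.08] E [0.56 0.13 0.43] W [0.29 0.13 0.09] 0.002
real	1m31.864s
user	1m29.610s
sys	0m0.283s
```

```bash
nproc; cat > srch2.py <<'E'
from srch import *
from multiprocessing import Pool
cur=np.array([1.12,-.438,-.452,2.37,-.833,.828,-.513])
seeds=[cur,np.array([-.9,.7,.15,2.4,1.6,.95,1.6]),np.array([-.42,.71,-.35,2.37,1.55,1.26,-1.5]),np.array([.05,1,.96,2.5,4.3,1.8,0]),np.array([1.1,1,-1.1,2.5,3.3,.3,-.5]),np.array([.8,.74,-.42,2.17,-1.1,.8,1])]
def job(a):
    pd,yd,rd,ly,ins=a;out=[]
    M=tool(*np.radians([pd,yd,rd]));P=mid+hx*ins+hy*ly-.017*M[:,2]
    W=P+fing@M.T;h=H(W);s_=h[:,0]>-.003
    P=P+[0,0,.130-W[s_,2].max()]
    c=clear(M,P,.135)
    if c<0:return 0,out
    P2=P+hx*.05+[0,0,.15]
    for q0 in seeds:
        e,a_,q,E,W=solve(P,M,q0)
        if e<.006 and a_<.04 and E[2]>.12:
            e2,a2,q2,E2,W2=solve(P2,M,q)
            if e2<.008 and a2<.05: out.append((a,q,q2,E,W,c))
    return 1,out
if __name__=='__main__':
    L=list(itertools.product((-45,-35,-25,-15,-5,5),(-60,-50,-40,-30,-20,20,30,40,50,60),(0,60,90,120,180,240,270,300),(-.1,-.05,0,.05,.1),(.012,.02)))
    with Pool() as p_: rr=p_.map(job,L,chunksize=10)
    print(len(L),sum(r[0] for r in rr)); res=[x for r in rr for x in r[1]]
    pickle.dump(res,open('res2.pkl','wb'));print(len(res))
    for r in sorted(res,key=lambda r:-r[5])[:40]: print(r[0],r[1],r[2],'E',r[3],'W',r[4],'%.3f'%r[5])
E
time timeout 570 python3 srch2.py
```

```text
4
4800 286
30
(-5, -40, 90, -0.1, 0.012) [-0.2   1.25 -0.28  2.57  1.94  2.   -0.55] [-0.06  0.75 -0.5   2.53  2.01  1.8   0.02] E [0.59 0.07 0.38] W [0.29 0.1  0.07] 0.005
(-5, -40, 90, -0.1, 0.012) [-0.2   1.25 -0.28  2.57  1.94  2.   -0.55] [-0.06  0.75 -0.5   2.53  2.01  1.8   0.02] E [0.59 0.07 0.38] W [0.29 0.1  0.07] 0.005
(-5, -40, 90, -0.1, 0.012) [-0.2   1.25 -0.28  2.57  1.94  2.   -0.55] [-0.06  0.75 -0.5   2.53  2.01  1.8   0.02] E [0.59 0.07 0.38] W [0.29 0.1  0.07] 0.005
(-5, -40, 90, -0.1, 0.012) [-0.2   1.25 -0.28  2.57  1.94  2.   -0.55] [-0.06  0.75 -0.5   2.53  2.01  1.8   0.02] E [0.59 0.07 0.38] W [0.29 0.1  0.07] 0.005
(-5, -40, 270, -0.1, 0.012) [-0.2   1.25 -0.28  2.57  1.94  2.    2.59] [-0.74  0.77  0.59  2.57  2.2   1.15  2.74] E [0.59 0.07 0.38] W [0.29 0.1  0.07] 0.005
(-5, -40, 270, -0.1, 0.012) [-0.2   1.25 -0.28  2.57  1.94  2.    2.59] [-0.74  0.77  0.59  2.57  2.2   1.15  2.74] E [0.59 0.07 0.38] W [0.29 0.1  0.07] 0.005
(-35, -30, 120, -0.05, 0.012) [ 0.23  1.19 -1.26  2.57  1.92  2.   -0.24] [ 0.39  0.55 -1.27  2.37  1.69  1.4   0.15] E [ 0.56 -0.
[... 3062 characters left out ...]
0.26 0.15 0.07] 0.001
(-5, -30, 90, 0, 0.012) [-0.39  1.25 -0.29  2.57  1.92  2.   -0.55] [-0.24  0.74 -0.49  2.54  2.    1.79  0.01] E [0.57 0.18 0.38] W [0.26 0.15 0.07] 0.001
(-25, -30, 90, 0, 0.012) [-0.05  1.15 -0.92  2.57  1.91  2.   -0.04] [ 0.19  0.75 -1.25  2.4   1.81  1.78  0.49] E [ 0.58 -0.01  0.43] W [0.29 0.18 0.17] 0.001
(-25, -30, 90, 0, 0.012) [-0.05  1.15 -0.92  2.57  1.91  2.   -0.04] [ 0.19  0.75 -1.25  2.4   1.81  1.78  0.49] E [ 0.58 -0.01  0.43] W [0.29 0.18 0.17] 0.001
(-25, -30, 90, 0, 0.012) [-0.05  1.15 -0.92  2.57  1.91  2.   -0.04] [ 0.19  0.75 -1.25  2.4   1.81  1.78  0.49] E [ 0.58 -0.01  0.43] W [0.29 0.18 0.17] 0.001
real	0m29.769s
user	1m52.834s
sys	0m0.287s
```

```bash
cat > plan.py <<'E'
from srch import *
import sys
s0=eval(open('log.txt').read().strip().split('\n')[-1])
q=np.array(s0[0]);Pc=np.array(s0[1]);Rc=R.from_rotvec(s0[2])
A,X,E,W=fkf(q);print('model err',X-Pc)
def targ(pd,yd,rd,ly,ins,top):
    M=tool(*np.radians([pd,yd,rd]));P=mid+hx*ins+hy*ly-.017*M[:,2]
    Wp=P+fing@M.T;s_=H(Wp)[:,0]>-.003
    return M,P+[0,0,top-Wp[s_,2].max()]
M,C=targ(-12,-42,90,-.08,.015,.127)
B=C-.05*M[:,2]*[1,1,0]; A_=B+[0,0,.17]
D=C+hx*.055+[0,0,.155]
if __name__=='__main__':
    print('C',C,'B',B,'A',A_);print(M)
    dr=R.from_matrix(M)*Rc.inv();rv=dr.as_rotvec(degrees=True);print('turn',rv,np.linalg.norm(rv),'shift cm',(A_-Pc)*100)
    qq=q
    for t in np.linspace(.0625,1,16):
        P=Pc+(A_-Pc)*t+[0,0,.1*np.sin(np.pi*t)];Rt=(R.from_rotvec(np.radians(rv)*t)*Rc).as_matrix()
        e,a,qn,E,W=solve(P,Rt,qq);print('%.2f'%t,P,'e%.3f %.3f'%(e,a),qn,'E',E,'W',W,'dq%.2f'%np.abs(qn-qq).max());qq=qn
    for n,P in (('B',B),('C',C),('D',D)):
        for f in (.33,.66,1):pass
        e,a,qn,E,W=solve(P,M,qq);print(n,P,'e%.3f %.3f'%(e,a),qn,'E',E,'W',W);qq=qn
    print([clear(M,P,.135) for P in (A_,B,C)])
E
python3 plan.py
```

```text
model err [-0. -0.  0.]
C [ 0.51 -0.08  0.11] B [ 0.48 -0.05  0.11] A [ 0.48 -0.05  0.28]
[[-0.74 -0.14  0.66]
 [-0.67  0.15 -0.72]
 [-0.   -0.98 -0.21]]
turn [ 57.18 -64.41 -87.21] 122.5758097112231 shift cm [12.03  3.72 -3.22]
0.06 [ 0.36 -0.08  0.33] e0.000 0.000 [ 0.92 -0.44 -0.28  2.37 -0.81  0.78 -0.67] E [-0.08  0.13  0.76] W [ 0.2  -0.15  0.57] dq0.20
0.12 [ 0.37 -0.08  0.34] e0.004 0.020 [ 0.6  -0.44 -0.02  2.36 -0.74  0.7  -0.85] E [-0.11  0.09  0.76] W [ 0.19 -0.15  0.57] dq0.32
0.19 [ 0.38 -0.08  0.36] e0.009 0.053 [ 0.65 -0.44 -0.02  2.38 -0.87  0.7  -0.82] E [-0.11  0.1   0.76] W [ 0.19 -0.16  0.57] dq0.13
0.25 [ 0.39 -0.07  0.37] e0.014 0.084 [ 0.69 -0.44 -0.02  2.42 -1.02  0.7  -0.77] E [-0.11  0.1   0.76] W [ 0.17 -0.16  0.55] dq0.15
0.31 [ 0.39 -0.07  0.38] e0.018 0.106 [ 0.72 -0.44 -0.02  2.48 -1.22  0.67 -0.66] E [-0.1   0.11  0.76] W [ 0.16 -0.16  0.53] dq0.20
0.38 [ 0.4  -0.07  0.39] e0.021 0.127 [ 0.62 -0.44  0.05  2.51 -1.32  0.6  -0.68] E [-0.11  0.1   0.76] W [ 0.16 -0.15  0.52] dq0.10
0.44 [ 0.41 -0.07  0.39] e0.026 0.152 [ 0.51 -0.44  0.1   2.5  -1.32  0.5
[... 1021 characters left out ...]
9 0.365 [ 1.12 -0.44 -0.88  2.44 -1.32  0.12 -2.21] E [-0.05  0.14  0.76] W [ 0.25 -0.05  0.5 ] dq0.18
1.00 [ 0.48 -0.05  0.28] e0.031 0.409 [ 1.27 -0.44 -1.05  2.43 -1.32  0.12 -2.39] E [-0.03  0.15  0.76] W [ 0.26 -0.05  0.5 ] dq0.17
B [ 0.48 -0.05  0.11] e0.117 0.510 [ 1.44 -0.44 -1.27  2.52 -1.3   0.12 -2.49] E [-0.    0.15  0.76] W [ 0.24 -0.04  0.45]
C [ 0.51 -0.08  0.11] e0.138 0.487 [ 1.5  -0.44 -1.27  2.49 -1.3   0.12 -2.46] E [0.01 0.15 0.76] W [ 0.25 -0.05  0.46]
D [ 0.56 -0.09  0.26] e0.065 0.366 [ 1.54 -0.44 -1.27  2.31 -1.32  0.12 -2.4 ] E [0.01 0.15 0.76] W [ 0.3  -0.06  0.51]
[np.float64(0.11004767751937106), np.float64(0.008719848077513706), np.float64(0.008719848077513706)]
```

```bash
cat > plan2.py <<'E'
from plan import *
fam=np.array([-.3,1.15,-.4,2.55,1.9,1.85,-.45])
for n,P in (('C',C),('B',B),('A',A_),('A',A_),('D',D)):
    e,a,qn,E,W=solve(P,M,fam);print(n,P,'e%.3f %.3f'%(e,a),qn,'E',E,'W',W)
    if n=='A':qA=qn
qm=np.array([-.2,.1,-.1,2.0,.3,1.0,-.4])
path=[q+(qm-q)*t for t in np.linspace(0,1,6)]+[qm+(qA-qm)*t for t in np.linspace(0,1,11)[1:]]
P0,R0=None,None
for k in path:
    A,X,E,W=fkf(k)
    print(k,'P',X,'z',A[:,2],'y',A[:,1],'E',E,'W',W)
E
python3 plan2.py
```

```text
model err [-0. -0.  0.]
C [ 0.51 -0.08  0.11] e0.000 0.001 [-0.12  1.19 -0.51  2.57  1.91  2.   -0.39] E [0.59 0.02 0.41] W [0.29 0.12 0.1 ]
B [ 0.48 -0.05  0.11] e0.007 0.032 [-0.24  1.22 -0.56  2.57  1.71  2.   -0.5 ] E [0.59 0.09 0.39] W [0.27 0.17 0.1 ]
A [ 0.48 -0.05  0.28] e0.003 0.014 [-0.04  0.77 -1.01  2.57  1.56  2.    0.01] E [ 0.47 -0.02  0.61] W [0.29 0.18 0.27]
A [ 0.48 -0.05  0.28] e0.003 0.014 [-0.04  0.77 -1.01  2.57  1.56  2.    0.01] E [ 0.47 -0.02  0.61] W [0.29 0.18 0.27]
D [ 0.56 -0.09  0.26] e0.000 0.000 [-0.03  0.66 -0.64  2.44  1.87  1.68  0.19] E [ 0.42 -0.02  0.66] W [0.38 0.15 0.25]
[ 1.12 -0.44 -0.45  2.37 -0.83  0.83 -0.51] P [ 0.36 -0.09  0.31] z [ 0.6   0.02 -0.8 ] y [-0.05 -1.   -0.06] E [-0.05  0.14  0.76] W [ 0.2  -0.16  0.56]
[ 0.86 -0.33 -0.38  2.3  -0.61  0.86 -0.49] P [ 0.35 -0.06  0.3 ] z [ 0.47  0.12 -0.88] y [ 0.27 -0.96  0.01] E [-0.05  0.07  0.78] W [ 0.26 -0.15  0.57]
[ 0.59 -0.22 -0.31  2.22 -0.38  0.9  -0.47] P [ 0.36 -0.04  0.29] z [ 0.31  0.15 -0.94] y [ 0.57 -0.82  0.06] E [-0.02  0.02  0.79] W [ 0.33 -0.13  0.57]
[ 0.33 -0.12 -0.24  
[... 1211 characters left out ...]
0.39 -0.1   0.26] z [ 0.04 -0.91 -0.41] y [ 0.24  0.41 -0.88] E [0.36 0.01 0.71] W [0.39 0.19 0.31]
[-0.09  0.57 -0.74  2.4   1.19  1.7  -0.11] P [ 0.42 -0.1   0.27] z [ 0.18 -0.93 -0.33] y [ 0.09  0.35 -0.93] E [0.39 0.   0.69] W [0.37 0.2  0.3 ]
[-0.07  0.63 -0.83  2.46  1.31  1.8  -0.07] P [ 0.44 -0.09  0.27] z [ 0.34 -0.9  -0.27] y [-0.02  0.28 -0.96] E [ 0.42 -0.    0.66] W [0.34 0.2  0.28]
[-0.06  0.7  -0.92  2.51  1.44  1.9  -0.03] P [ 0.46 -0.07  0.27] z [ 0.5  -0.83 -0.24] y [-0.1   0.22 -0.97] E [ 0.44 -0.01  0.64] W [0.31 0.19 0.28]
[-0.04  0.77 -1.01  2.57  1.56  2.    0.01] P [ 0.48 -0.05  0.28] z [ 0.64 -0.73 -0.22] y [-0.15  0.16 -0.98] E [ 0.47 -0.02  0.61] W [0.29 0.18 0.27]
```

```bash
sed -i 's/A_=B+\[0,0,.17\]/A_=B+[0,0,.20]/' plan.py; cat > nxt.py <<'E'
import sys,io,contextlib
with contextlib.redirect_stdout(io.StringIO()):
    import plan as pl
    from srch import *
    e,a,qA,E,W=solve(pl.A_,pl.M,np.array([-.04,.77,-1.,2.55,1.56,1.95,0]))
q0=np.array([1.12,-.438,-.452,2.37,-.833,.828,-.513]);qm=np.array([-.2,.05,-.1,2.0,.3,1.0,-.4])
path=[q0+(qm-q0)*t for t in np.linspace(0,1,6)]+[qm+(qA-qm)*t for t in np.linspace(0,1,11)[1:]]
def delta(P,Mt):
    from cell import arm
    s=arm.observe();Rc=R.from_rotvec(s['ee_rot'])
    rv=(R.from_matrix(Mt)*Rc.inv()).as_rotvec(degrees=True)
    np.set_printoptions(precision=2,suppress=True)
    print('now',s['clock'],s['position'],s['joints'],'F',s['force'])
    print('shift cm',(P-s['position'])*100,'turn',rv,'|%.0f|'%np.linalg.norm(rv))
if __name__=='__main__':
    for k in map(int,sys.argv[1:]):
        A,X,E,W=fkf(path[k]);print(k,path[k],X);delta(X,A)
E
python3 nxt.py 3 5
```

```text
3 [ 0.33 -0.15 -0.24  2.15 -0.15  0.93 -0.45] [ 0.38 -0.03  0.28]
now 1.55 [ 0.36 -0.08  0.31] [ 1.12 -0.44 -0.45  2.37 -0.83  0.83 -0.51] F [-1.17 -0.25 -0.52]
shift cm [ 1.93  4.95 -2.87] turn [-21.98  19.15  55.37] |63|
5 [-0.2   0.05 -0.1   2.    0.3   1.   -0.4 ] [0.45 0.01 0.27]
now 1.55 [ 0.36 -0.08  0.31] [ 1.12 -0.44 -0.45  2.37 -0.83  0.83 -0.51] F [-1.17 -0.25 -0.52]
shift cm [ 9.83  9.   -3.56] turn [-47.18  30.    87.97] |104|
```

```bash

python3 -m creep '[[[0.5,1,0,-3,2.6,7.4,-1],[1,2,0,-6,5.2,14.8,-1],[1.5,3,0,-9,7.8,22.2,-1],[2,4,0,-12,10.4,29.6,-1],[2,5,0,-15,13,37,-1]]]'; python3 nxt.py 3 4 5
```

```text
clock: 2.05
position: [0.3787, -0.0382, 0.3159]
ee_rot: [2.922, 0.966, 0.565]
force: [-0.1, 0.0, -0.9]
width: 0.006
3 [ 0.33 -0.15 -0.24  2.15 -0.15  0.93 -0.45] [ 0.38 -0.03  0.28]
now 2.05 [ 0.38 -0.04  0.32] [ 1.01 -0.28 -0.66  2.13 -0.46  0.98 -0.37] F [-0.08  0.02 -0.86]
shift cm [-0.31  0.34 -3.59] turn [-6.69  6.64 17.41] |20|
4 [ 0.06 -0.05 -0.17  2.07  0.07  0.97 -0.42] [ 0.41 -0.02  0.27]
now 2.05 [ 0.38 -0.04  0.32] [ 1.01 -0.28 -0.66  2.13 -0.46  0.98 -0.37] F [-0.08  0.02 -0.86]
shift cm [ 2.95  1.64 -4.26] turn [-17.52  11.18  34.97] |41|
5 [-0.2   0.05 -0.1   2.    0.3   1.   -0.4 ] [0.45 0.01 0.27]
now 2.05 [ 0.38 -0.04  0.32] [ 1.01 -0.28 -0.66  2.13 -0.46  0.98 -0.37] F [-0.08  0.02 -0.86]
shift cm [ 7.59  4.39 -4.28] turn [-30.36  14.23  51.86] |62|
```

```bash

python3 -m creep '[[[1,0.7,0,-4,2,7,-1],[2,1.4,0,-8,4,14,-1],[3,2,0,-12,6,21,-1],[4,2.6,0,-16,8,28,-1],[5,3.2,0,-20,9.5,35,-1]]]'; python3 nxt.py 5 6 7
```

```text
clock: 2.55
position: [0.4292, -0.0062, 0.3163]
ee_rot: [2.368, 1.784, 0.127]
force: [0.5, -0.4, -1.3]
width: 0.01
5 [-0.2   0.05 -0.1   2.    0.3   1.   -0.4 ] [0.45 0.01 0.27]
now 2.55 [ 0.43 -0.01  0.32] [ 0.91 -0.03 -1.05  1.92  0.1   1.08 -0.46] F [ 0.47 -0.39 -1.31]
shift cm [ 2.54  1.2  -4.31] turn [-10.32   4.63  16.93] |20|
6 [-0.18  0.11 -0.19  2.06  0.43  1.1  -0.35] [ 0.42 -0.02  0.25]
now 2.55 [ 0.43 -0.01  0.32] [ 0.91 -0.03 -1.05  1.92  0.1   1.08 -0.46] F [ 0.47 -0.39 -1.31]
shift cm [-1.15 -0.89 -6.44] turn [-17.98  15.74  26.75] |36|
7 [-0.16  0.17 -0.29  2.11  0.55  1.19 -0.3 ] [ 0.39 -0.04  0.24]
now 2.55 [ 0.43 -0.01  0.32] [ 0.91 -0.03 -1.05  1.92  0.1   1.08 -0.46] F [ 0.47 -0.39 -1.31]
shift cm [-3.88 -3.25 -7.22] turn [-25.5   26.22  36.72] |52|
```

```bash

python3 -m creep '[[[-0.5,-0.4,0,-4,4.2,5.8,-1],[-1,-0.8,0,-8,8.4,11.6,-1],[-1.5,-1.2,0,-12,12.6,17.4,-1],[-2,-1.6,0,-16,16.8,23.2,-1],[-2.5,-2,0,-20,21,29,-1]]]'; python3 nxt.py 7 9 11
```

```text
clock: 3.05
position: [0.4037, -0.0267, 0.3159]
ee_rot: [1.744, 2.309, -0.546]
force: [0.1, 0.1, -0.8]
width: 0.004
7 [-0.16  0.17 -0.29  2.11  0.55  1.19 -0.3 ] [ 0.39 -0.04  0.24]
now 3.05 [ 0.4  -0.03  0.32] [ 0.57  0.26 -1.17  1.82  0.54  1.55 -0.45] F [ 0.07  0.14 -0.84]
shift cm [-1.34 -1.21 -7.18] turn [-5.3   5.09  7.91] |11|
9 [-0.12  0.3  -0.48  2.22  0.81  1.38 -0.2 ] [ 0.37 -0.08  0.25]
now 3.05 [ 0.4  -0.03  0.32] [ 0.57  0.26 -1.17  1.82  0.54  1.55 -0.45] F [ 0.07  0.14 -0.84]
shift cm [-3.24 -5.4  -6.15] turn [-21.22  22.89  27.89] |42|
11 [-0.09  0.42 -0.67  2.34  1.06  1.57 -0.09] [ 0.39 -0.1   0.28]
now 3.05 [ 0.4  -0.03  0.32] [ 0.57  0.26 -1.17  1.82  0.54  1.55 -0.45] F [ 0.07  0.14 -0.84]
shift cm [-0.91 -7.22 -3.92] turn [-36.61  35.83  48.37] |70|
```

Tracking well; continue.

```bash

python3 -m creep '[[[-0.5,-1,-1,-4.2,4.5,5.6,-1],[-1,-2,-2,-8.4,9,11.2,-1],[-1.5,-3,-3,-12.6,13.5,16.8,-1],[-2,-4,-3,-17,18,22.3,-1],[-2.5,-4.5,-3,-21,22.5,28,-1]]]'; python3 nxt.py 11 13 15
```

```text
clock: 3.55
position: [0.3785, -0.0719, 0.2855]
ee_rot: [0.924, 2.543, -1.196]
force: [-1.5, 0.1, -1.1]
width: 0.007
11 [-0.09  0.42 -0.67  2.34  1.06  1.57 -0.09] [ 0.39 -0.1   0.28]
now 3.55 [ 0.38 -0.07  0.29] [ 0.27  0.48 -1.14  1.97  0.78  1.84 -0.28] F [-1.49  0.07 -1.14]
shift cm [ 1.61 -2.7  -0.88] turn [-14.75  13.46  20.85] |29|
13 [-0.05  0.54 -0.86  2.45  1.31  1.77  0.01] [ 0.44 -0.09  0.29]
now 3.55 [ 0.38 -0.07  0.29] [ 0.27  0.48 -1.14  1.97  0.78  1.84 -0.28] F [-1.49  0.07 -1.14]
shift cm [ 5.98 -1.33  0.87] turn [-27.38  20.73  42.04] |54|
15 [-0.01  0.67 -1.05  2.56  1.56  1.96  0.11] [ 0.48 -0.05  0.31]
now 3.55 [ 0.38 -0.07  0.29] [ 0.27  0.48 -1.14  1.97  0.78  1.84 -0.28] F [-1.49  0.07 -1.14]
shift cm [9.81 2.48 2.09] turn [-37.85  20.67  61.99] |76|
```

```bash

python3 -m creep '[[[0.8,-1,0,-4.3,3.6,6.4,-1],[1.6,-2,0.2,-8.6,7.2,12.8,-1],[2.5,-2,0.4,-13,10.4,19.4,-1],[3.4,-2,0.6,-17.4,13.5,26,-1],[4.4,-1.6,0.8,-22,16.4,33,-1]]]'; python3 nxt.py 13 15
```

```text
clock: 4.05
position: [0.4229, -0.0872, 0.2935]
ee_rot: [-0.066, 2.38, -1.596]
force: [-0.4, 0.4, -0.8]
width: 0.005
13 [-0.05  0.54 -0.86  2.45  1.31  1.77  0.01] [ 0.44 -0.09  0.29]
now 4.05 [ 0.42 -0.09  0.29] [ 0.01  0.58 -1.06  2.19  1.05  1.97  0.01] F [-0.42  0.43 -0.78]
shift cm [1.54 0.2  0.07] turn [-5.61  4.59  9.12] |12|
15 [-0.01  0.67 -1.05  2.56  1.56  1.96  0.11] [ 0.48 -0.05  0.31]
now 4.05 [ 0.42 -0.09  0.29] [ 0.01  0.58 -1.06  2.19  1.05  1.97  0.01] F [-0.42  0.43 -0.78]
shift cm [5.36 4.02 1.29] turn [-13.51   6.25  30.03] |34|
```

Good — right branch. Log, then finish to A and look.

```bash

python3 -m creep '[[[1.3,1,0.4,-3.2,1.8,7.2,-1],[2.6,2,0.8,-6.4,3.4,14.4,-1],[3.9,3,1.2,-9.8,5,21.8,-1],[5.2,4,1.3,-13.5,6.2,30,-1],[5.2,4,1.3,-13.5,6.2,30,-1]]]'; python3 nxt.py 15; python3 - <<'E'
from h import *
import cv2
for n in ("scene","wrist","side"): cv2.imwrite(f"pics/{n}2.png",arm.get_image(n)[:,:,::-1])
E
python3 o.py
```

```text
clock: 4.55
position: [0.4743, -0.0472, 0.3066]
ee_rot: [-0.771, 1.997, -1.616]
force: [-1.1, 0.4, 0.0]
width: 0.004
15 [-0.01  0.67 -1.05  2.56  1.56  1.96  0.11] [ 0.48 -0.05  0.31]
now 4.55 [ 0.47 -0.05  0.31] [-0.11  0.59 -1.08  2.44  1.32  1.96  0.21] F [-1.06  0.36  0.01]
shift cm [ 0.22  0.02 -0.01] turn [-0.07  0.07 -0.05] |0|
4.7 [ 0.4742 -0.0476  0.3068] [-0.7589  2.0047 -1.6161] [-0.9393  0.3316 -0.0894] 0.004070977110127576
[-0.1115  0.585  -1.0833  2.4311  1.3147  1.9648  0.2125]
[[-0.7457 -0.1348  0.6525]
 [-0.6663  0.1608 -0.7282]
 [-0.0067 -0.9777 -0.2097]]
```

View pics/scene2.png

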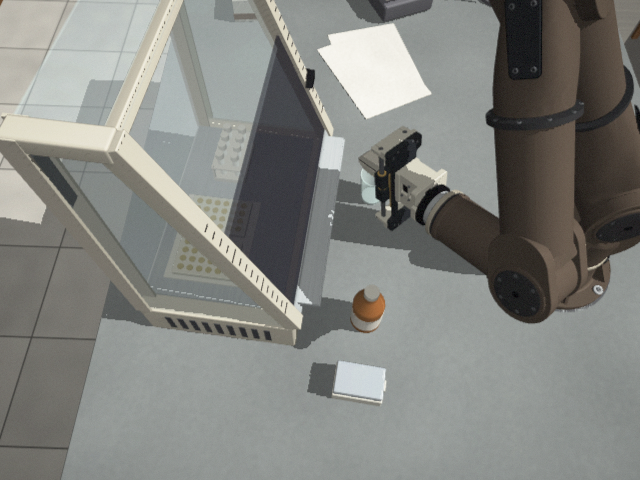

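View pics/wrist2.png

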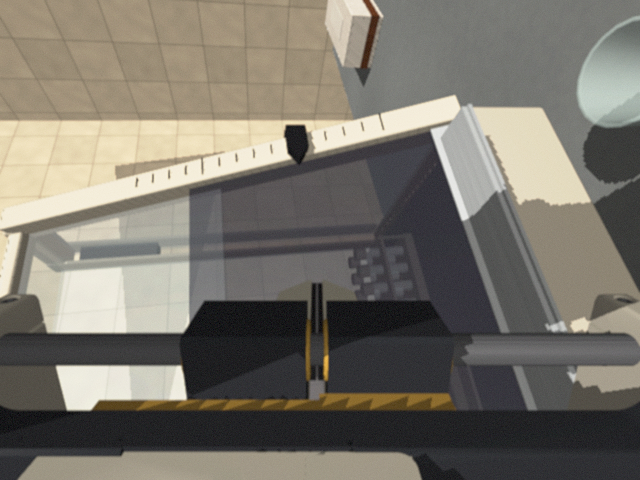

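View pics/side2.png

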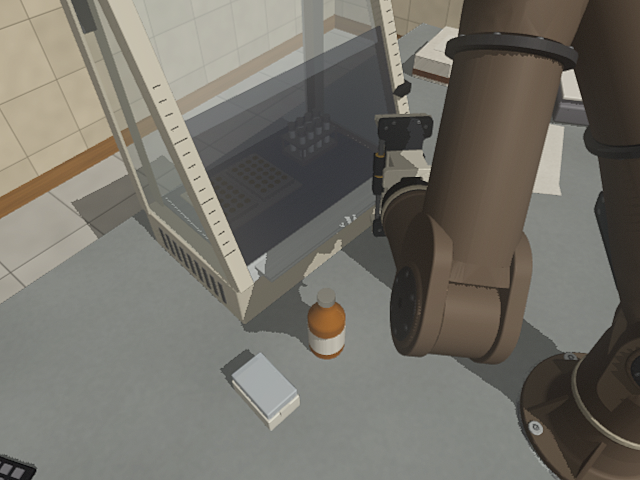

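```bash
cat >> h.py <<'E'
from scipy.spatial.transform import Rotation as Rot
def wray(u,v,P,rv):
    m=arm.camera_model('wrist');T=np.array(m['T_tool_cam']);f=240/np.tan(np.radians(m['vfov']/2))
    Rm=Rot.from_rotvec(rv).as_matrix()
    d=Rm@T[:3,:3]@np.array([(u-m['cx'])/f,(v-m['cy'])/f,1]);return P+Rm@T[:3,3],d/np.linalg.norm(d)
def trir(rs):
    A=np.zeros((3,3));b=np.zeros(3)
    for o,d in rs: K=np.eye(3)-np.outer(d,d);A+=K;b+=K@o
    x=np.linalg.solve(A,b);return x,[np.linalg.norm((np.eye(3)-np.outer(d,d))@(x-o)) for o,d in rs]
E
python3 - <<'E'
import cv2
a=cv2.imread('pics/wrist2.png')
cv2.imwrite('pics/w2a.png',cv2.resize(a[110:180,260:350],None,fx=8,fy=8,interpolation=cv2.INTER_CUBIC))
cv2.imwrite('pics/w2b.png',cv2.resize(a[85:185,420:520],None,fx=6,fy=6,interpolation=cv2.INTER_CUBIC))
E
```

```text
(no output)
```

View pics/w2a.png

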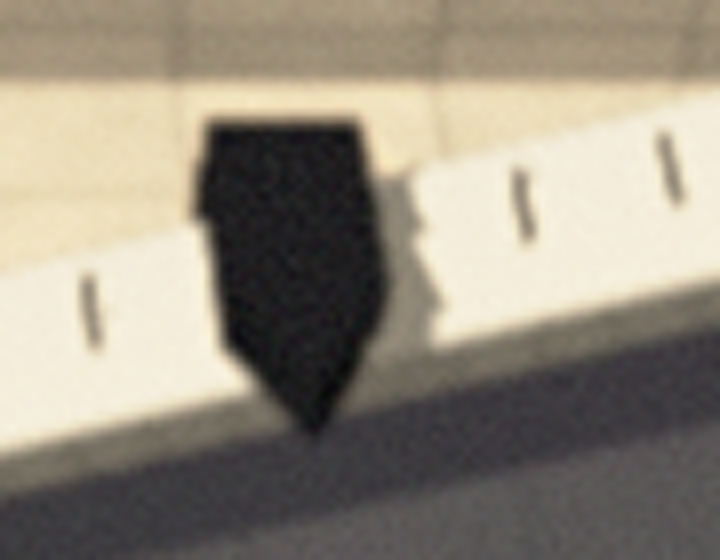

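View pics/w2b.png

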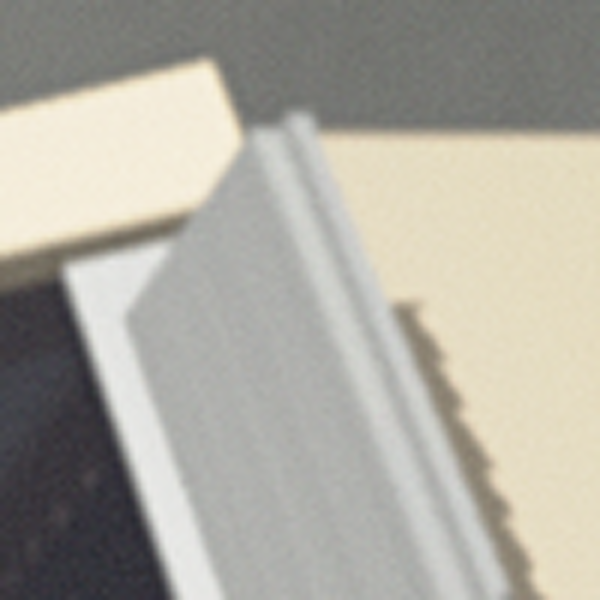

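```bash
python3 - <<'E'
from h import *
np.set_printoptions(precision=4,suppress=True)
P=np.array([.4742,-.0476,.3068]);rv=np.array([-.7589,2.0047,-1.6161])
mid=np.array([.5137,-.0145,0]); yy=np.array([.1005,.995,0]); xx=np.array([.995,-.1005,0])
w=wray(299.5,164.4,P,rv);s=ray('side',393.7,93)
for rs in ([w,s],[w,s,ray('scene',309,88)],[w,ray('scene',308,88)]):
    x,e=trir(rs);print('tip',x,e,'hood',(x-mid)@xx,(x-mid)@yy)
for y in (-.207,-.212):
  o,d=w;t=(y-(o-mid)@yy)/(d@yy);print(y,o+t*d)
for uv in ((463.5,106.5),(472.5,104.7)):
  o,d=wray(*uv,P,rv)
  for y in (-.205,): t=(y-(o-mid)@yy)/(d@yy);p=o+t*d;print('lip end',p,'hoodx',(p-mid)@xx)
  print(trir([(o,d),ray('side',417.4,169.5)]))
E
```

```text
tip [ 0.5805 -0.2341  0.2803] [np.float64(0.0019493976260594244), np.float64(0.0019493976260595985)] hood 0.08853441030939689 -0.21178789504461093
tip [ 0.5756 -0.2296  0.2828] [np.float64(0.0030381494097787946), np.float64(0.0023326682788098753), np.float64(0.002026350565071294)] hood 0.08325526749255893 -0.20781232047573509
tip [ 0.5768 -0.2304  0.2811] [np.float64(0.0017564021741472793), np.float64(0.0017564021741472324)] hood 0.0844529875117898 -0.2084781673568761
-0.207 [ 0.5772 -0.229   0.2801]
-0.212 [ 0.5834 -0.2346  0.2787]
lip end [ 0.4969 -0.2188  0.1399] hoodx 0.0038306525450161827
(array([ 0.4899, -0.2106,  0.1477]), [np.float64(0.0007297214181678119), np.float64(0.0007297214181678481)])
lip end [ 0.4947 -0.2186  0.1321] hoodx 0.0016558912444749375
(array([ 0.4967, -0.2235,  0.1326]), [np.float64(0.0035901681385495502), np.float64(0.0035901681385495515)])
```

```bash
cat > chk.py <<'E'
from plan import *
q0=np.array([-.1115,.585,-1.0833,2.4311,1.3147,1.9648,.2125])
for pd,yd,ly,back in ((-12,-42,-.08,.05),(-12,-46,-.08,.05),(-15,-46,-.08,.05),(-15,-46,-.08,.04),(-15,-42,-.08,.04),(-10,-46,-.09,.04)):
    M,C=targ(pd,yd,90,ly,.015,.127);B=C-back*M[:,2]*[1,1,0]
    print(pd,yd,ly,back,'clear %.3f %.3f'%(clear(M,B,.135),clear(M,C,.135)))
    for n,P in (('hi',B+[0,0,.1]),('B',B),('C',C),('D',C+hx*.055+[0,0,.155])):
        e,a,qn,E,W=solve(P,M,q0);print('  ',n,P,'e%.4f %.3f'%(e,a),qn,'E',E,'W',W)
E
python3 chk.py
```

```text
model err [-0.03  0.05  0.03]
-12 -42 -0.08 0.05 clear 0.009 0.009
   hi [ 0.48 -0.05  0.21] e0.0092 0.046 [-0.13  0.94 -0.83  2.57  1.59  2.   -0.19] E [0.53 0.03 0.53] W [0.29 0.19 0.2 ]
   B [ 0.48 -0.05  0.11] e0.0069 0.032 [-0.24  1.22 -0.56  2.57  1.71  2.   -0.5 ] E [0.59 0.09 0.39] W [0.27 0.17 0.1 ]
   C [ 0.51 -0.08  0.11] e0.0002 0.001 [-0.12  1.19 -0.51  2.57  1.91  2.   -0.39] E [0.59 0.02 0.41] W [0.29 0.12 0.1 ]
   D [ 0.56 -0.09  0.26] e0.0000 0.000 [ 0.1   0.75 -0.87  2.42  1.89  1.85  0.26] E [ 0.46 -0.08  0.62] W [0.38 0.15 0.26]
-12 -46 -0.08 0.05 clear -0.004 -0.011
   hi [ 0.48 -0.04  0.2 ] e0.0012 0.006 [-0.15  0.96 -0.8   2.57  1.57  2.   -0.24] E [0.53 0.04 0.53] W [0.29 0.19 0.2 ]
   B [ 0.48 -0.04  0.1 ] e0.0000 0.000 [-0.23  1.22 -0.59  2.56  1.68  2.   -0.5 ] E [0.59 0.09 0.39] W [0.27 0.17 0.1 ]
   C [ 0.51 -0.08  0.1 ] e0.0000 0.000 [-0.11  1.19 -0.56  2.52  1.84  2.   -0.35] E [0.59 0.02 0.41] W [0.31 0.14 0.1 ]
   D [ 0.57 -0.09  0.26] e0.0000 0.000 [ 0.09  0.76 -0.86  2.37  1.83  1.86  0.25] E [ 0.46 -0.08  0.61] W [0.4  0.16 0.25]
-15 -46 -0.08 0.05
[... 1399 characters left out ...]
   -0.32] E [ 0.59 -0.    0.41] W [0.3  0.13 0.11]
   D [ 0.56 -0.09  0.26] e0.0000 0.000 [ 0.13  0.72 -0.91  2.41  1.86  1.8   0.3 ] E [ 0.44 -0.09  0.63] W [0.38 0.15 0.27]
-10 -46 -0.09 0.04 clear 0.004 -0.010
   hi [ 0.48 -0.06  0.2 ] e0.0028 0.015 [-0.13  0.96 -0.74  2.57  1.63  2.   -0.24] E [0.53 0.03 0.52] W [0.3  0.17 0.19]
   B [ 0.48 -0.06  0.1 ] e0.0000 0.000 [-0.22  1.23 -0.52  2.56  1.73  2.   -0.51] E [0.59 0.08 0.39] W [0.28 0.15 0.09]
   C [ 0.51 -0.09  0.1 ] e0.0000 0.000 [-0.12  1.2  -0.5   2.53  1.86  2.   -0.39] E [0.59 0.02 0.4 ] W [0.31 0.13 0.09]
   D [ 0.56 -0.1   0.26] e0.0000 0.000 [ 0.09  0.78 -0.83  2.39  1.86  1.89  0.23] E [ 0.47 -0.08  0.61] W [0.4  0.15 0.24]
```

```bash

python3 -m creep '[[[0,0,-3,0,0,0,-1],[0,0,-6,0,0,0,-1],[0,0,-9,0,0,0,-1],[0,0,-11,0,0,0,-1]]]';python3 o.py; python3 - <<'E'
from h import *
import cv2
for n in ("scene","side"): cv2.imwrite(f"pics/{n}3.png",arm.get_image(n)[:,:,::-1])
E
python3 nxt.py 15
```

```text
clock: 5.1
position: [0.4742, -0.0475, 0.1952]
ee_rot: [-0.758, 2.005, -1.617]
force: [-0.1, 0.9, -0.1]
width: 0.008
5.1 [ 0.4742 -0.0475  0.1952] [-0.7579  2.0047 -1.6173] [-0.1463  0.8831 -0.0877] 0.00830077113411409
[-0.3008  0.8695 -0.8678  2.4856  1.3364  1.9679 -0.1434]
[[-0.7463 -0.1343  0.6519]
 [-0.6656  0.1603 -0.7289]
 [-0.0066 -0.9779 -0.2091]]
15 [-0.01  0.67 -1.05  2.56  1.56  1.96  0.11] [ 0.48 -0.05  0.31]
now 5.2 [ 0.47 -0.05  0.19] [-0.3   0.87 -0.87  2.49  1.34  1.97 -0.14] F [ 0.53 -0.08  0.56]
shift cm [ 0.23  0.02 11.17] turn [-0.23  0.06  0.45] |1|
```

View pics/scene3.png

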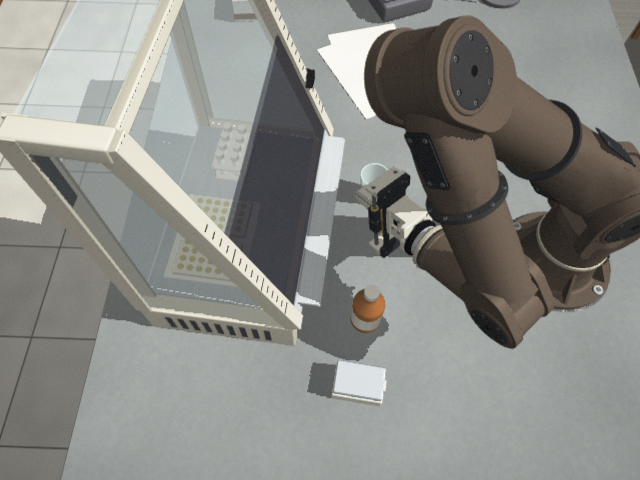

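View pics/side3.png

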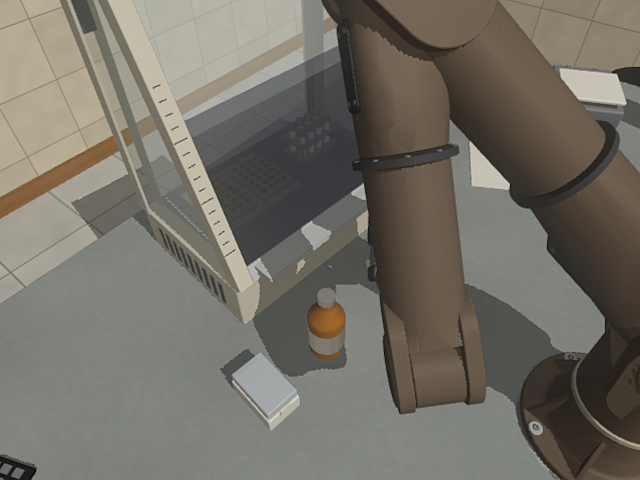

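```bash
python3 - <<'E'
from h import *
np.set_printoptions(precision=3,suppress=True)
for z in (.4,.5,.6): print(z,onz('scene',368,75,z),onz('scene',440,70,z),'W',onz('scene',492,325,z-.25))
E
```

```text
0.4 [ 0.464 -0.15   0.4  ] [ 0.335 -0.169  0.4  ] W [0.215 0.218 0.15 ]
0.5 [ 0.475 -0.045  0.5  ] [ 0.365 -0.061  0.5  ] W [0.25  0.253 0.25 ]
0.6 [0.485 0.06  0.6  ] [0.395 0.048 0.6  ] W [0.285 0.289 0.35 ]
```

```bash
cat > st.py <<'E'
import io,contextlib,sys
with contextlib.redirect_stdout(io.StringIO()):
    from plan import *
from cell import arm
s=arm.observe();Mc=R.from_rotvec(s['ee_rot']).as_matrix();Pm=s['position']
np.set_printoptions(precision=4,suppress=True)
W=Pm+fing@Mc.T;h=H(W)
print('t',s['clock'],'P',Pm,'F',s['force'],'q',s['joints'])
tp=Pm+.017*Mc[:,2];print('tip hood',H(tp[None])[0],'finger top', W[:,2].max(),'top at tip',W[h[:,0]>h[:,0].max()-.02][:,2].max(),'clear',clear(Mc,Pm,.135))
print('to B',(B-Pm)*100,'to C',(C-Pm)*100)
print('bench gap body',(Pm+allp@Mc.T)[:,2].min())
E
python3 st.py
```

```text
t 5.2 P [ 0.4742 -0.0473  0.1947] F [ 0.5345 -0.0849  0.564 ] q [-0.3005  0.8701 -0.8687  2.4855  1.3366  1.9677 -0.1404]
tip hood [-0.0237 -0.0478  0.1911] finger top 0.2236206050973282 top at tip 0.21530088120020988 clear 0.0265892919194414
to B [ 0.232   0.0224 -8.8257] to C [ 3.5194 -3.5991 -8.8257]
bench gap body 0.11200241404788663
```

```bash

python3 -m creep '[[[0,0,-3,0,0,0,-1],[0,0,-6,0,0,0,-1],[0,0,-8.5,0,0,0,-1],[0,0,-9.1,0,0,0,-1]]]';python3 st.py; python3 - <<'E'
from h import *
import cv2
for n in ("scene","wrist"): cv2.imwrite(f"pics/{n}4.png",arm.get_image(n)[:,:,::-1])
E
```

```text
clock: 5.6
position: [0.4744, -0.0473, 0.1048]
ee_rot: [-0.761, 2.004, -1.617]
force: [0.4, 0.3, 0.0]
width: 0.004
t 5.6 P [ 0.4744 -0.0473  0.1048] F [0.3565 0.2877 0.0194] q [-0.3775  1.1059 -0.7295  2.4656  1.4082  1.9689 -0.3522]
tip hood [-0.0235 -0.0478  0.1012] finger top 0.13362641634336003 top at tip 0.12535089553924203 clear 0.006908205622123562
to B [0.2126 0.0267 0.1701] to C [ 3.5    -3.5948  0.1701]
bench gap body 0.02190820562212356
```

View pics/scene4.png

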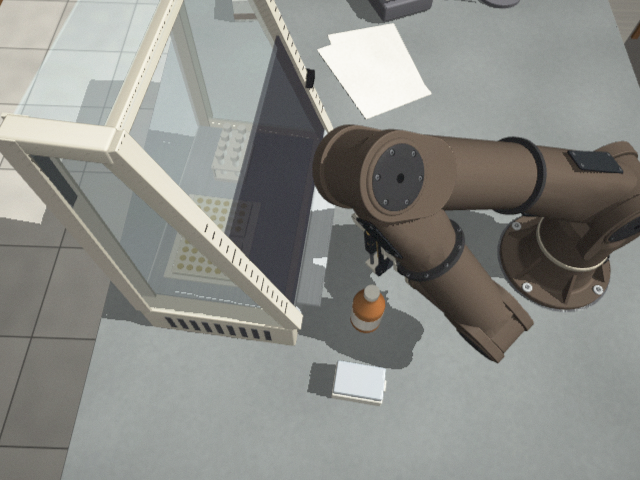

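View pics/wrist4.png

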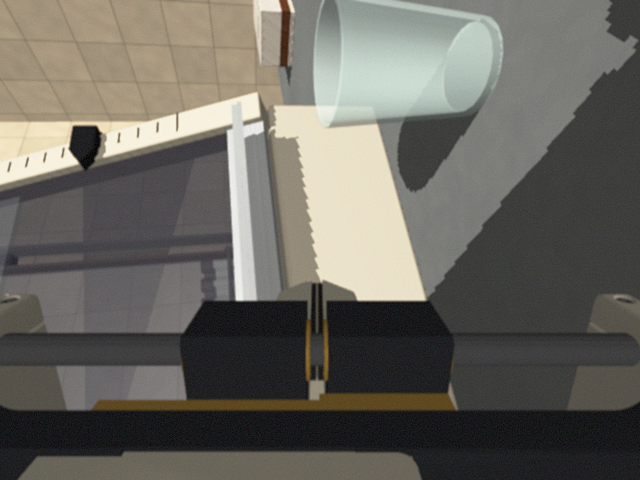

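```bash

python3 -m creep '[[[1.2,-1.2,0,0,0,0,-1],[2.4,-2.4,0,0,0,0,-1],[3.5,-3.5,0,0,0,0,-1],[3.5,-3.5,0,0,0,0,-1]]]';python3 st.py; python3 - <<'E'
from h import *
import cv2
for n in ("wrist",): cv2.imwrite(f"pics/{n}5.png",arm.get_image(n)[:,:,::-1])
E
```

```text
clock: 6.1
position: [0.5099, -0.0842, 0.1084]
ee_rot: [-0.758, 2.001, -1.619]
force: [0.2, -0.4, 0.3]
width: 0.001
t 6.1 P [ 0.5099 -0.0842  0.1084] F [ 0.1921 -0.3587  0.3366] q [-0.2634  1.0698 -0.6724  2.4641  1.5665  1.9527 -0.2506]
tip hood [ 0.0155 -0.081   0.1049] finger top 0.13712415078182535 top at tip 0.12895541863622126 clear -0.003097292030528568
to B [-3.3375  3.7156 -0.1899] to C [-0.05    0.0941 -0.1899]
bench gap body 0.025251569770415122
```

View pics/wrist5.png

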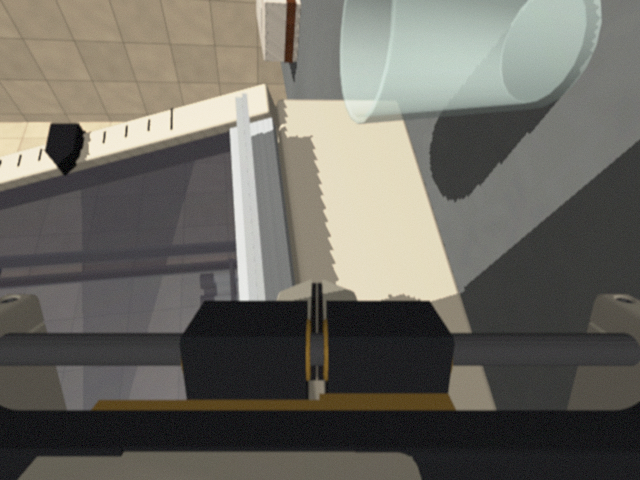

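```bash

python3 -m creep '[[[-0.4,0.4,0,0,0,0,-1],[-0.3,0.4,0.4,0,0,0,-1],[-0.1,0.4,0.8,0,0,0,-1],[0,0.3,1.2,0,0,0,-1],[0.2,0.3,1.6,0,0,0,-1]]]';python3 st.py;
python3 -m creep '[[[0.3,0,0.8,0,0,0,-1],[0.6,-0.1,1.6,0,0,0,-1],[0.9,-0.1,2.4,0,0,0,-1],[1.1,-0.1,3,0,0,0,-1]]]';python3 st.py; python3 - <<'E'
from h import *
import cv2
for n in ("scene","wrist",): cv2.imwrite(f"pics/{n}6.png",arm.get_image(n)[:,:,::-1])
E
```

```text
clock: 6.65
position: [0.5115, -0.0792, 0.1223]
ee_rot: [-0.764, 2.001, -1.616]
force: [-0.8, 0.2, 0.4]
width: 0.007
t 6.65 P [ 0.5115 -0.0792  0.1223] F [-0.7948  0.1707  0.355 ] q [-0.2635  1.0283 -0.6893  2.4644  1.5536  1.9413 -0.2118]
tip hood [ 0.0166 -0.0758  0.1187] finger top 0.1511308743018931 top at tip 0.14285849224060354 clear -0.004025663773016483
to B [-3.4952  3.216  -1.5809] to C [-0.2078 -0.4054 -1.5809]
bench gap body 0.03942269578912447
clock: 7.05
position: [0.5226, -0.0805, 0.1529]
ee_rot: [-0.763, 2.001, -1.616]
force: [-2.0, 0.8, -3.8]
width: 0.004
t 7.05 P [ 0.5226 -0.0805  0.1529] F [-2.0256  0.7996 -3.8318] q [-0.2287  0.9375 -0.7119  2.4552  1.564   1.9166 -0.1087]
tip hood [ 0.0279 -0.0759  0.1493] finger top 0.18170520517331248 top at tip 0.17344648074315966 clear -0.011182864731845306
to B [-4.611   3.3418 -4.6392] to C [-1.3235 -0.2796 -4.6392]
bench gap body 0.06995547784264862
```

View pics/wrist6.png

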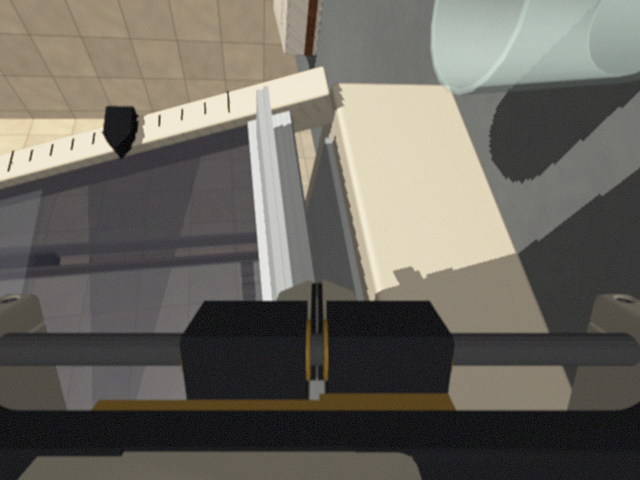

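View pics/scene6.png

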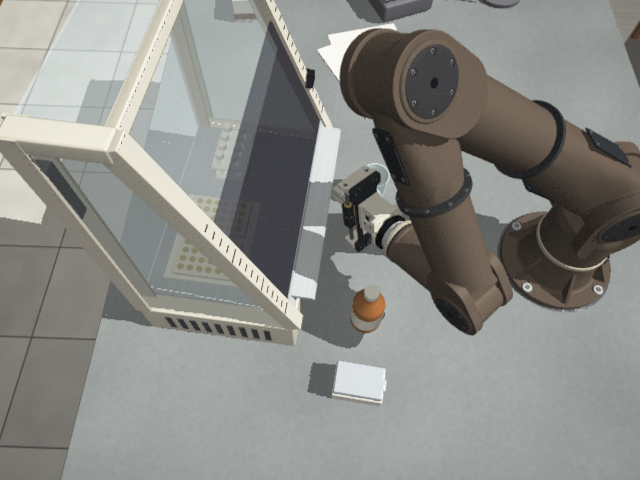

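```bash

python3 -m creep '[[[0.7,-0.1,1.8,0,0,0,-1],[1.3,-0.1,3.6,0,0,0,-1],[2,-0.2,5.4,0,0,0,-1],[2.5,-0.2,7,0,0,0,-1],[2.7,-0.3,7.5,0,0,0,-1]]]';python3 st.py;
python3 - <<'E'
from h import *
import cv2
for n in ("wrist","scene","side"): cv2.imwrite(f"pics/{n}7.png",arm.get_image(n)[:,:,::-1])
a=cv2.imread('pics/wrist7.png');cv2.imwrite('pics/w7.png',cv2.resize(a[40:240,160:420],None,fx=3,fy=3,interpolation=cv2.INTER_CUBIC))
s=arm.observe();print(s['position'].tolist(),s['ee_rot'].tolist())
E
```

```text
clock: 7.65
position: [0.5497, -0.0836, 0.2285]
ee_rot: [-0.761, 2.0, -1.616]
force: [-1.0, 0.6, -3.9]
width: 0.009
t 7.65 P [ 0.5497 -0.0836  0.2285] F [-0.9818  0.6097 -3.9303] q [-0.1352  0.7241 -0.7623  2.4053  1.594   1.8372  0.1558]
tip hood [ 0.0551 -0.0763  0.225 ] finger top 0.25735063760674337 top at tip 0.24914927287772096 clear -0.02634603658414198
to B [ -7.3178   3.6517 -12.2089] to C [ -4.0303   0.0302 -12.2089]
bench gap body 0.14549792387680993
[0.549370102647252, -0.08367003141990818, 0.2271109603121418] [-0.7618211387053938, 2.0007441830430572, -1.6164812672916358]
```

View pics/w7.png

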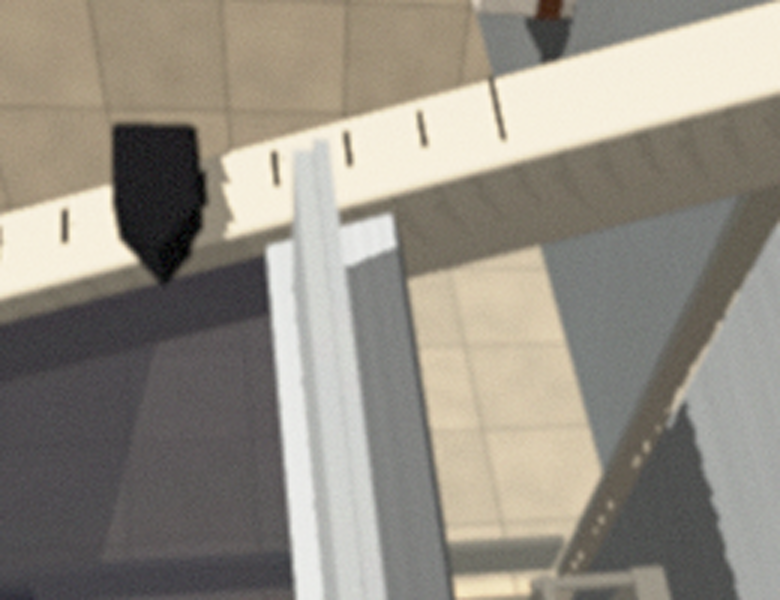

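View pics/side7.png

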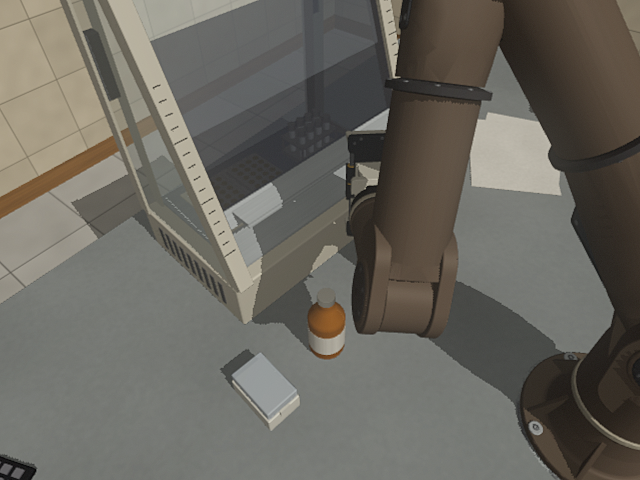

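```bash
cat > ms.py <<'E'
from h import *
np.set_printoptions(precision=4,suppress=True)
mid=np.array([.5137,-.0145,0]); yy=np.array([.1005,.995,0]); xx=np.array([.995,-.1005,0])
def onhy(r,y):
    o,d=r;t=(y-(o-mid)@yy)/(d@yy);return o+t*d
def onhx(r,x):
    o,d=r;t=(x-(o-mid)@xx)/(d@xx);return o+t*d
def meas(tip,cor,P,rv,tips=True):
    P,rv=np.array(P),np.array(rv)
    for y in (-.207,-.212): p=onhy(wray(*tip,P,rv),y);print('tip',y,p,'hx',(p-mid)@xx)
    p=onhy(wray(*cor,P,rv),-.205);print('lip',p,'hx',(p-mid)@xx,'expected z from hx',.135+((p-mid)@xx)/np.tan(np.radians(20)))
E
python3 - <<'E'
from ms import *
meas((215,135),(269.3,86.9),[.5494,-.08365,.2273],[-.7618,2.0007,-1.6165])
E
```

```text
tip -0.207 [ 0.5792 -0.2292  0.2779] hx 0.08674160394958855
tip -0.212 [ 0.5844 -0.2347  0.2783] hx 0.09244614247306555
lip [ 0.5318 -0.2224  0.2386] hx 0.03890355361119611 expected z from hx 0.24188663508330366
```

```bash

python3 -m creep '[[[0.4,0,1.2,0,0,0,-1],[0.8,0,2.2,0,0,0,-1],[1.1,-0.1,3,0,0,0,-1],[1.3,-0.1,3.5,0,0,0,-1],[1.3,-0.1,3.5,0,0,0,-1]]]';python3 st.py;
python3 - <<'E'
from h import *
import cv2
s=arm.observe();print(s['position'].tolist(),s['ee_rot'].tolist())
for n in ("wrist",): cv2.imwrite(f"pics/{n}8.png",arm.get_image(n)[:,:,::-1])
a=cv2.imread('pics/wrist8.png');cv2.imwrite('pics/w8.png',cv2.resize(a[30:170,180:370],None,fx=4,fy=4,interpolation=cv2.INTER_CUBIC))
E
```

```text
clock: 8.3
position: [0.5625, -0.0846, 0.2623]
ee_rot: [-0.762, 2.001, -1.616]
force: [-1.4, -1.3, 0.6]
width: 0.002
t 8.3 P [ 0.5625 -0.0846  0.2623] F [-1.4256 -1.2605  0.5901] q [-0.0909  0.6365 -0.781   2.3686  1.6063  1.792   0.2782]
tip hood [ 0.0679 -0.076   0.2588] finger top 0.29113356864148915 top at tip 0.28289475243344936 clear 0.01512385709078657
to B [ -8.5936   3.7476 -15.5842] to C [ -5.3061   0.1262 -15.5842]
bench gap body 0.17936597390559728
[0.562469102583349, -0.08455618590859357, 0.262301780339627] [-0.7622315149518003, 2.0008704267379587, -1.6164665877512117]
```

View pics/w8.png

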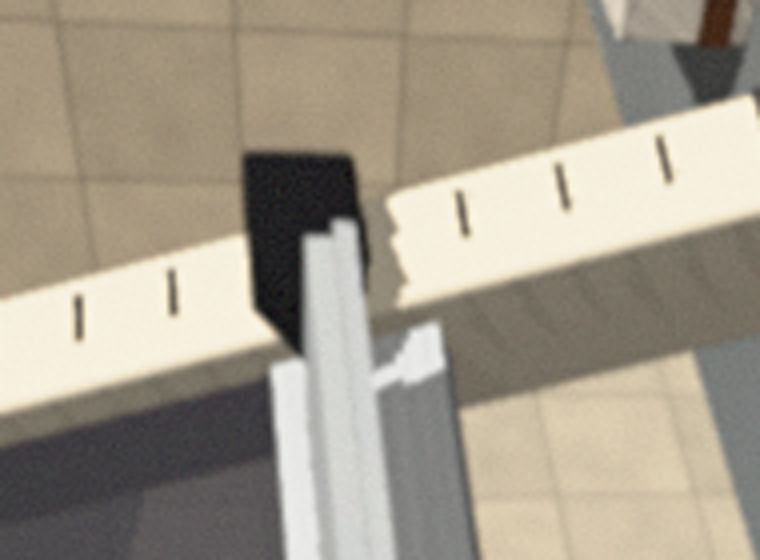

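```bash

python3 - <<'E'
from ms import *
meas((256.5,119),(268.7,85.5),[.5625,-.0846,.2623],[-.7622,2.0009,-1.6165])
E
```

```text
tip -0.207 [ 0.5761 -0.2288  0.2817] hx 0.08363804272397472
tip -0.212 [ 0.5809 -0.2343  0.2814] hx 0.08891057805336637
lip [ 0.5441 -0.2236  0.274 ] hx 0.05124699319041203 expected z from hx 0.27579995660560186
```

```bash

python3 - <<'E'
from ms import *
import cv2
ps={2:([.4742,-.0476,.3068],[-.7589,2.0047,-1.6161]),4:([.4744,-.0473,.1048],[-.761,2.004,-1.617]),5:([.5099,-.0842,.1084],[-.758,2.001,-1.619]),6:([.5226,-.0805,.1529],[-.763,2.001,-1.616]),7:([.5494,-.08365,.2273],[-.7618,2.0007,-1.6165])}
rs=[]
for k,(P,rv) in ps.items():
    a=cv2.imread(f'pics/wrist{k}.png').max(2)
    a=cv2.resize(a,None,fx=4,fy=4,interpolation=cv2.INTER_CUBIC)
    m=((a<45)).astype(np.uint8);m[4*200:]=0
    n,l,s,c=cv2.connectedComponentsWithStats(m);i=1+s[1:,4].argmax()
    ys,xs=np.nonzero(l==i);v=ys.max();u=xs[ys>=v-3].mean();uv=((u-1.5)/4,(v-1.5)/4+.4)
    print(k,s[i],uv);P=np.array(P);r=wray(*uv,P,np.array(rv));rs.append(r);p=onhy(r,-.209);print('   ',p,(p-mid)@xx)
x,e=trir(rs);print('tri',x,e,(x-mid)@xx,(x-mid)@yy)
cv2.imwrite('pics/w4.png',cv2.resize(cv2.imread('pics/wrist4.png')[80:160,200:300],None,fx=6,fy=6,interpolation=cv2.INTER_CUBIC))
cv2.imwrite('pics/w5.png',cv2.resize(cv2.imread('pics/wrist5.png')[80:160,200:300],None,fx=6,fy=6,interpolation=cv2.INTER_CUBIC))
E
```

```text
2 [1142  505   89  154 9750] (np.float64(298.655), np.float64(164.525))
    [ 0.5799 -0.2312  0.2804] 0.08761036210283417
4 [  281   508   121   175 14722] (np.float64(85.065), np.float64(170.525))
    [ 0.5812 -0.2314  0.2785] 0.08891825222817809
5 [  186   498   149   205 21173] (np.float64(64.82661290322581), np.float64(175.525))
    [ 0.5811 -0.2314  0.2787] 0.08883407709844847
6 [  416   428   134   209 20089] (np.float64(120.98863636363636), np.float64(159.025))
    [ 0.5816 -0.2314  0.2783] 0.0893903410061418
7 [  794   330   119   209 19088] (np.float64(214.29375), np.float64(134.525))
    [ 0.5807 -0.2313  0.2785] 0.08848690756336637
tri [ 0.5828 -0.2332  0.2793] [np.float64(0.000758069030224342), np.float64(0.00022658071905538068), np.float64(0.0004803136700091991), np.float64(0.0005660579632789064), np.float64(0.0006910456058558621)] 0.09077365789462967 -0.21064937343664525
```

View pics/w5.png

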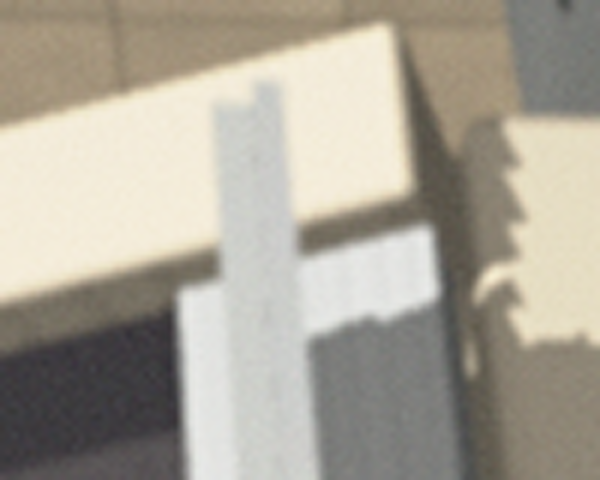

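View pics/w4.png

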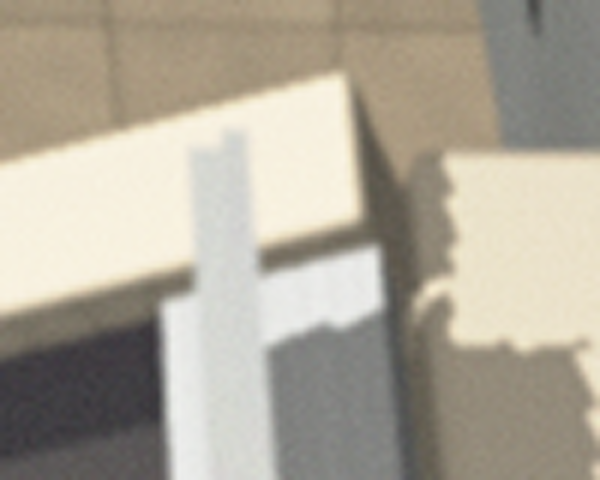

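```bash

python3 - <<'E'
from ms import *
for uv,P,rv in (((241.3,102),[.4744,-.0473,.1048],[-.761,2.004,-1.617]),((246.8,93.8),[.5099,-.0842,.1084],[-.758,2.001,-1.619]),((472.5,104.7),[.4742,-.0476,.3068],[-.7589,2.0047,-1.6161])):
    p=onhy(wray(*uv,np.array(P),np.array(rv)),-.205);print(p,(p-mid)@xx)
E
```

```text
[ 0.4942 -0.2186  0.1339] 0.0010772145782519849
[ 0.4941 -0.2186  0.1347] 0.0010221327627646592
[ 0.4947 -0.2186  0.1321] 0.0016572513681990986
```

```bash

python3 -m creep '[[[0.1,0,0.2,0,0,0,-1],[0.2,0,0.4,0,0,0,-1],[0.2,0,0.5,0,0,0,-1],[0.2,0,0.5,0,0,0,-1]]]';python3 st.py;
python3 - <<'E'
from h import *
import cv2
s=arm.observe();print(s['position'].tolist(),s['ee_rot'].tolist())
for n in ("wrist","scene","side"): cv2.imwrite(f"pics/{n}9.png",arm.get_image(n)[:,:,::-1])
a=cv2.imread('pics/wrist9.png');cv2.imwrite('pics/w9.png',cv2.resize(a[50:150,200:320],None,fx=6,fy=6,interpolation=cv2.INTER_CUBIC))
E
```

```text
clock: 8.75
position: [0.5642, -0.0845, 0.2665]
ee_rot: [-0.764, 2.002, -1.616]
force: [-5.1, -1.8, -1.0]
width: 0.005
t 8.75 P [ 0.5642 -0.0845  0.2665] F [-5.0641 -1.8267 -1.0327] q [-0.085   0.6252 -0.7833  2.3629  1.6073  1.7846  0.2959]
tip hood [ 0.0696 -0.0758  0.263 ] finger top 0.2953913399095254 top at tip 0.28710517820614906 clear 0.01509159600952751
to B [ -8.7675   3.7459 -16.0059] to C [ -5.4801   0.1245 -16.0059]
bench gap body 0.18371557394896254
[0.5642081583437587, -0.08453912583743033, 0.2665185251162461] [-0.7641772901250612, 2.0019752995238873, -1.6161962074013236]
```

View pics/w9.png

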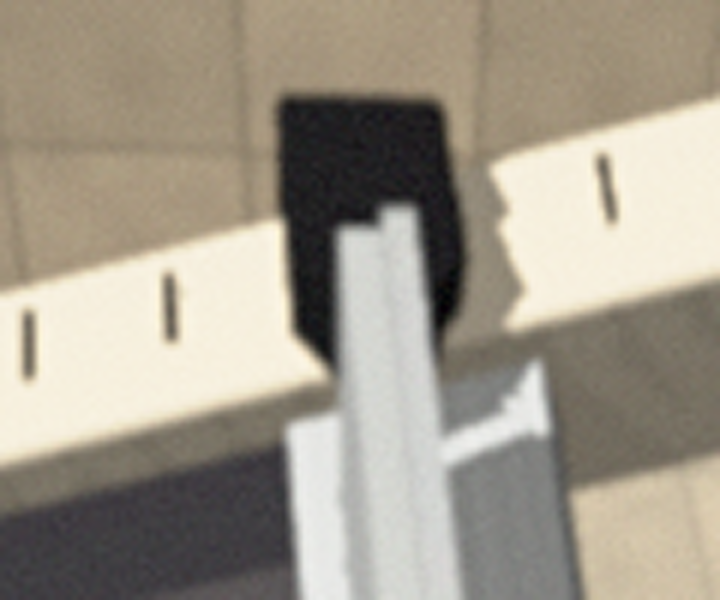

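View pics/scene9.png

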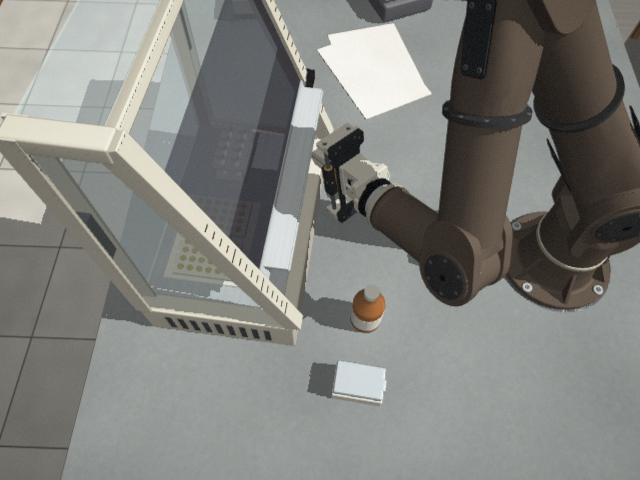

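```bash

python3 - <<'E'
from ms import *
P=np.array([.5642,-.0845,.2665]);rv=np.array([-.764,2.002,-1.6162])
p=onhy(wray(269.7,84.2,P,rv),-.205);print(p,(p-mid)@xx,.135+((p-mid)@xx-.001)/np.tan(np.radians(20)))
E
python3 - <<'E'
import cv2
a=cv2.imread('pics/scene9.png');cv2.imwrite('pics/s9.png',cv2.resize(a[60:160,260:360],None,fx=6,fy=6,interpolation=cv2.INTER_CUBIC))
E
```

```text
[ 0.545  -0.2237  0.2776] 0.05215330187044558 0.27554254181959514
```

View pics/s9.png

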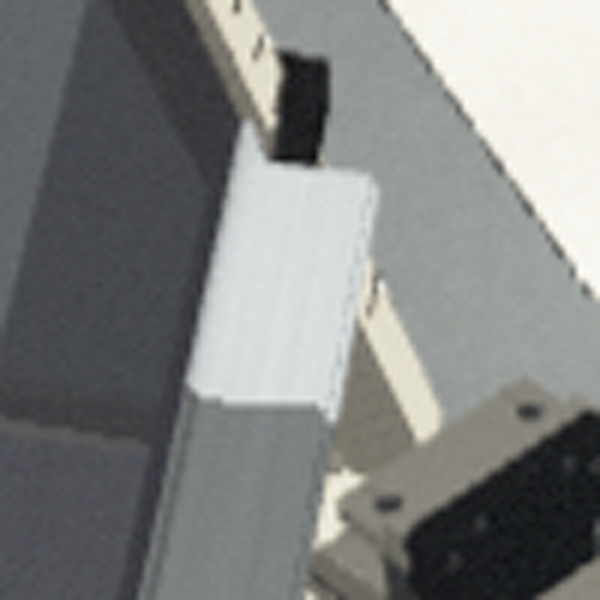

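```bash

python3 - <<'E'
from ms import *
for uv in ((344.6,139),(323,89.7)):
    p=onhy(ray('scene',*uv),-.205);print(p,(p-mid)@xx)
    # intersect with lip edge plane: x = (z-.143)*tan20 
    o,d=ray('scene',*uv);t20=np.tan(np.radians(20));t=((o[2]-.143)*t20-(o-mid)@xx)/(d@xx-d[2]*t20);q=o+t*d;print('  plane',q,(q-mid)@yy)
o,d=ray('scene',308,88)
print(onhx((o,d),.089),onhx((o,d),.085))
o,d=ray('side',393.7,93);print(onhx((o,d),.089),onhx((o,d),.091),onhx((o,d),.085))
E
```

```text
[ 0.4932 -0.2185  0.1408] 5.965168463685522e-05
  plane [ 0.4933 -0.2167  0.1429] -0.20325373608789005
[ 0.545  -0.2237  0.2867] 0.05212759886194017
  plane [ 0.545  -0.2241  0.2863] -0.20537983451082992
[ 0.5778 -0.265   0.2486] [ 0.5764 -0.2394  0.2743]
[ 0.5806 -0.2373  0.2801] [ 0.5824 -0.2403  0.2781] [ 0.5772 -0.2313  0.2842]
```

```bash

python3 -m creep '[[[0,0,0.1,0,0,0,-1],[0,0,0.2,0,0,0,-1],[0,0,0.2,0,0,0,-1],[0,0,0.2,0,0,0,-1]]]';python3 st.py;
python3 - <<'E'
from h import *
import cv2
s=arm.observe();print(s['position'].tolist(),s['ee_rot'].tolist())
for n in ("wrist",): cv2.imwrite(f"pics/{n}10.png",arm.get_image(n)[:,:,::-1])
a=cv2.imread('pics/wrist10.png');cv2.imwrite('pics/w10.png',cv2.resize(a[50:150,200:320],None,fx=6,fy=6,interpolation=cv2.INTER_CUBIC))
E
python3 -m creep '[[[-0.3,0,-1,0,0,0,-1],[-0.8,0,-2.2,0,0,0,-1],[-2,1.3,-3,0,0,0,-1],[-4,3.5,-3.5,0,0,0,-1],[-6,5.7,-3.5,0,0,0,-1]]]';python3 st.py;
```

```text
clock: 9.3
position: [0.5645, -0.0842, 0.2689]
ee_rot: [-0.763, 2.001, -1.616]
force: [-1.7, -1.7, -2.4]
width: 0.0
t 9.3 P [ 0.5645 -0.0842  0.2689] F [-1.6935 -1.7386 -2.414 ] q [-0.0832  0.6196 -0.7851  2.3613  1.6069  1.7825  0.3014]
tip hood [ 0.0699 -0.0754  0.2654] finger top 0.2977988202133427 top at tip 0.2895298957838462 clear 0.01560832790504095
to B [ -8.8009   3.7133 -16.2475] to C [ -5.5135   0.0919 -16.2475]
bench gap body 0.18605850911284766
[0.5645423281121443, -0.08421333700947216, 0.2689346408768833] [-0.7633037114596813, 2.0011535956657713, -1.615527584652183]
clock: 9.85
position: [0.5041, -0.0266, 0.2337]
ee_rot: [-0.762, 2.001, -1.616]
force: [0.8, 0.3, -0.6]
width: 0.006
t 9.85 P [ 0.5041 -0.0266  0.2337] F [ 0.8346  0.3441 -0.5628] q [-0.2914  0.7348 -0.8303  2.401   1.3877  1.9054  0.0697]
tip hood [ 0.004  -0.0241  0.2302] finger top 0.262574311904083 top at tip 0.25432569242412895 clear 0.018055148447642944
to B [ -2.7571  -2.0501 -12.7269] to C [  0.5303  -5.6715 -12.7269]
bench gap body 0.15080175376871158
```

View pics/w10.png

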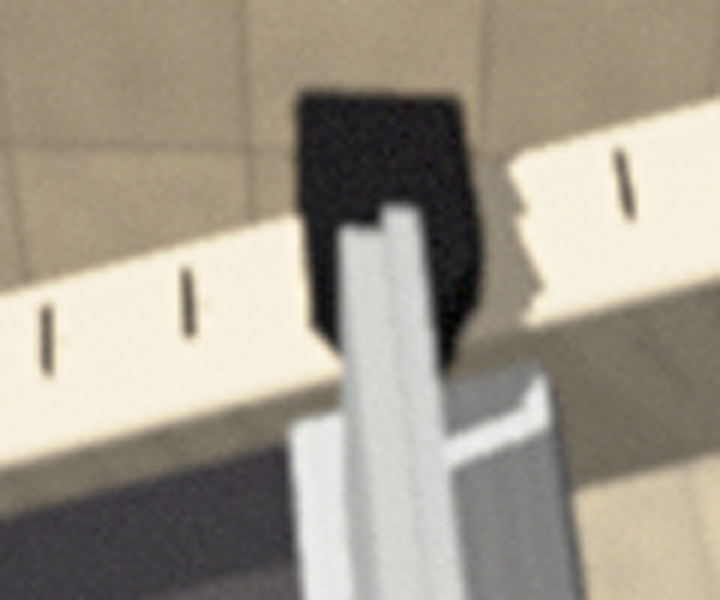

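```bash
python3 - <<'E'
from h import *
import cv2
s=arm.observe();print(s['position'].tolist(),s['ee_rot'].tolist())
for n in ("wrist","side","scene"): cv2.imwrite(f"pics/{n}11.png",arm.get_image(n)[:,:,::-1])
E
```

```text
[0.5041044087833678, -0.026579144402313067, 0.23372917143439748] [-0.762310497464469, 2.000929147662853, -1.6159436375789995]
```

View pics/wrist11.png

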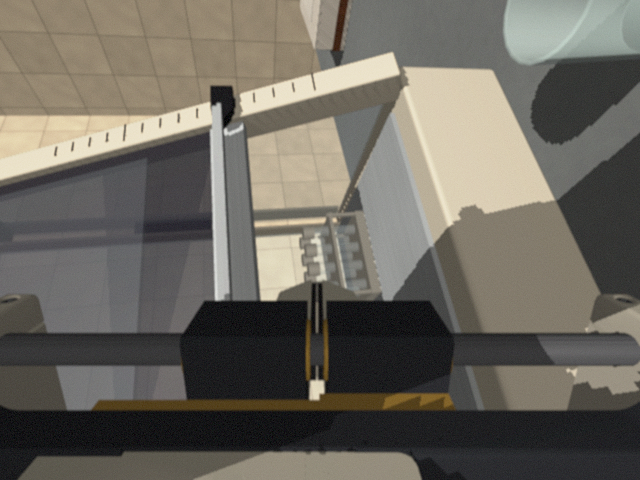

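View pics/side11.png

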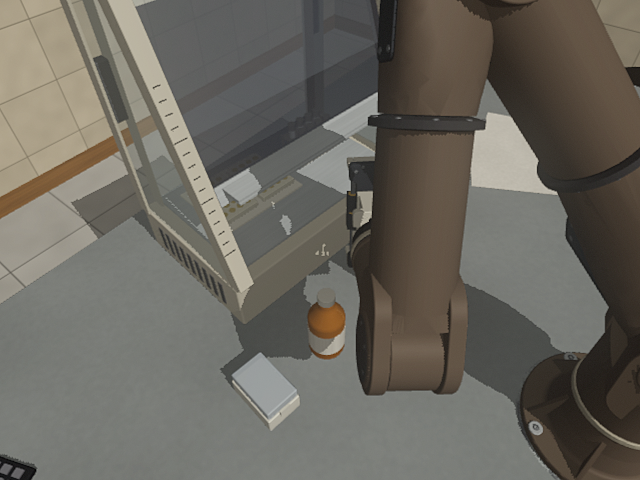

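```bash
python3 - <<'E'
import cv2
a=cv2.imread('pics/wrist11.png');cv2.imwrite('pics/w11.png',cv2.resize(a[75:150,180:270],None,fx=8,fy=8,interpolation=cv2.INTER_CUBIC))
a=cv2.imread('pics/scene11.png');cv2.imwrite('pics/s11.png',cv2.resize(a[60:130,270:360],None,fx=8,fy=8,interpolation=cv2.INTER_CUBIC))
E
```

```text
(no output)
```

View pics/w11.png

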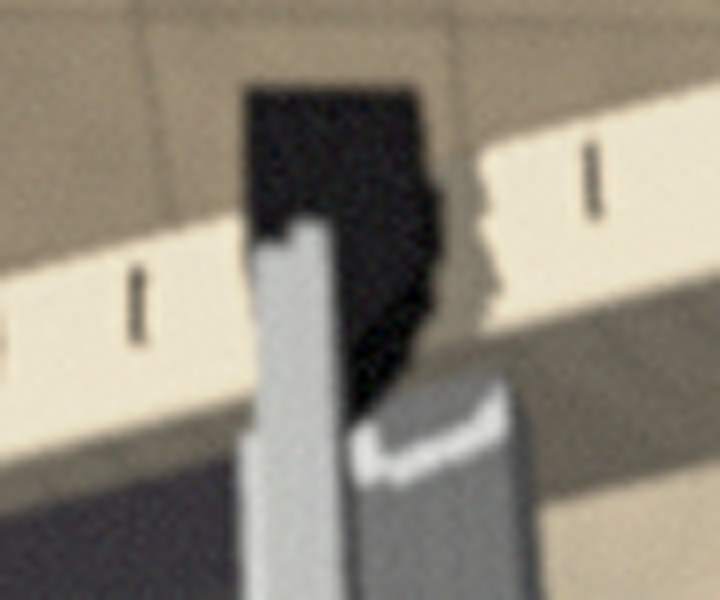

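View pics/s11.png

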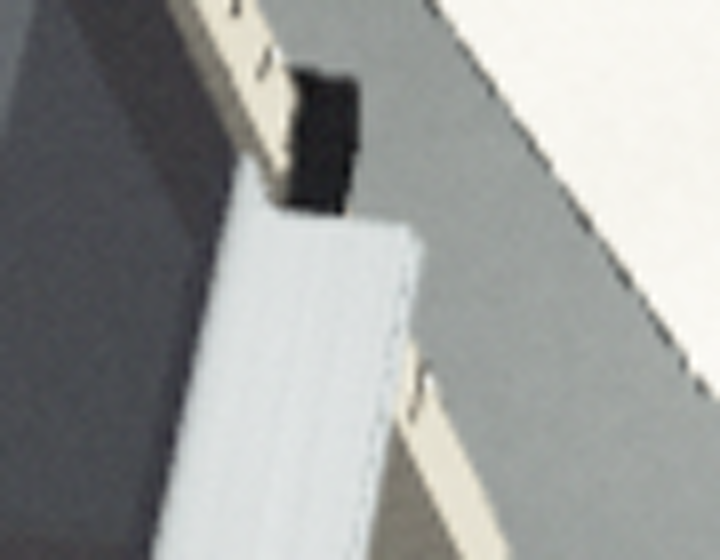

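```bash

python3 - <<'E'
from ms import *
P=np.array([.5041,-.0266,.2337]);rv=np.array([-.7623,2.0009,-1.6159])
for uv,y in (((221.3,102.8),-.205),((223.8,127.8),-.205),((223.8,127.8),-.2106)):
    p=onhy(wray(*uv,P,rv),y);print(p,(p-mid)@xx)
p=onhy(wray(269.7,84.2,np.array([.5645,-.0842,.2689]),np.array([-.7633,2.0012,-1.6155])),-.205);print('img10',p)
uv=(270+422/8,60+238/8);p=onhy(ray('scene',*uv),-.205);print('scene top',p,(p-mid)@xx)
# project tip est
E
```

```text
[ 0.5459 -0.2238  0.2792] 0.05305901349159894
[ 0.5763 -0.2269  0.2795] 0.0836322703871247
[ 0.5819 -0.233   0.2798] 0.0898020951398987
img10 [ 0.5456 -0.2238  0.2799]
scene top [ 0.5455 -0.2237  0.2865] 0.05263881341368364
```

```bash

python3 -m creep '[[[-1,1,0,0,0,0,-1],[-2,2,0,0,0,0,-1],[-3,3,0,0,0,0,-1],[-3,3,0,0,0,0,-1],[-3,3,0,0,0,0,-1]]]';python3 st.py
python3 - <<'E'
from h import *
import cv2
for n in ("wrist","scene"): cv2.imwrite(f"pics/{n}12.png",arm.get_image(n)[:,:,::-1])
E
```

```text
clock: 10.5
position: [0.475, 0.0025, 0.2341]
ee_rot: [-0.763, 2.001, -1.616]
force: [0.4, -0.4, -0.1]
width: 0.002
t 10.5 P [0.475  0.0025 0.2341] F [ 0.4497 -0.3991 -0.114 ] q [-0.3937  0.7423 -0.848   2.3961  1.2714  1.9255  0.0087]
tip hood [-0.0278  0.0018  0.2306] finger top 0.26296923545753115 top at tip 0.25472037825898525 clear -0.005441489465450623
to B [  0.1495  -4.9557 -12.7665] to C [  3.4369  -8.5772 -12.7665]
bench gap body 0.15120289548046384
```

View pics/scene12.png

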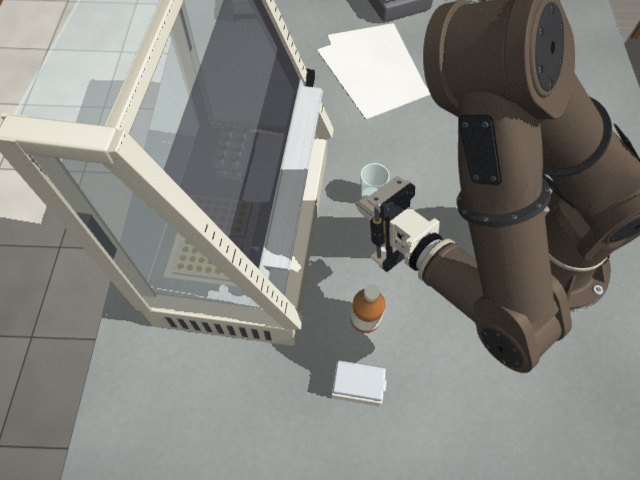

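View pics/wrist12.png

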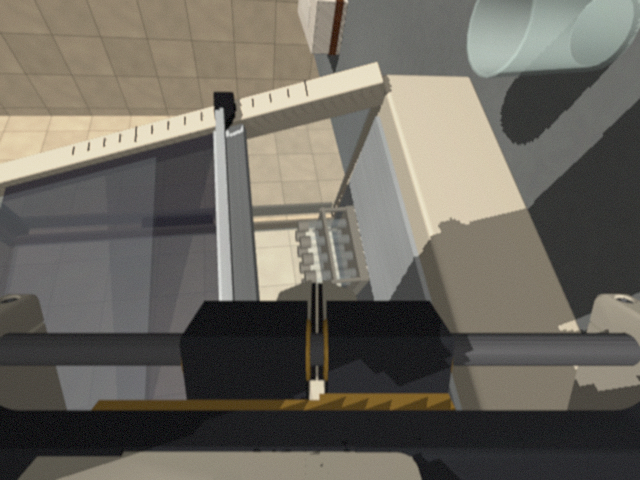

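```bash
python3 -c "
from cell import arm
print(arm.observe()['force'],arm.sign_off())"
```

```text
the job is handed in; nothing more can be done
[ 0.69089153 -0.36312237 -0.73216499] None
```

The sash is open to the clip's height and the job is handed in at about 10.6 s. I pushed the lip up from beneath with the closed fingertips, drew them down and back, and left the sash standing on its own.

- **Height:** With the hand away, the wrist camera put the lip's underside at about 279–280 mm and the clip's point at 278.5–280 mm. They are level to about 1 mm, and the point sits right at the lip's underside edge in the picture. The scene camera put the underside about 1 mm lower, at 278.5 mm. My early scene and side estimates of the clip's point disagreed with this, at 280–288 mm; I went with the wrist views.
- **Forces:** The force while pushing stayed around 4–5 N. One 5 N reading, at 8.75 s, was mostly sideways (towards the robot), and I did not find out why. The tool read no force beyond noise at hand-in.
- **Objects:** The bottle, beaker, tip box and clip look unmoved in the last pictures. At the end the gripper was clear of everything, but only about 10 mm from the bottle by my estimate.

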